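Zero the type-high comparator and gauge a lino block

TASK

Find out how much packing the lino printing block needs. Slide the aluminium master bar under the comparator's plunger, along the side rail and gently but fully home against the end stop, then let go of it and turn the dial's bezel until its zero mark stands at the needle. Put the master back on its cork mat and slide the long lino block fully home against rail and stop in its place, leaving the bezel as set, so that the dial shows the difference; leave everything else on the table where it is.

Things in the scene. Friction and masses are not known exactly. Their poses are not given: they have to be found in the camera images.
- comparator: Low bench dial comparator, fixed: grey cast base 245 x 100 mm (x -130 to +115). Origin: on the table, straight below the plunger. x points from the open front (robot side) to the column at the back, y to the left, z up. Its flat steel slideway is 30 mm above the table (x -130 to +66, y -46 to +46 mm). Touching the rail, the master's centre is at y +2 mm, the lino block's at y -5.5 mm; at home its nose touches the end stop.
- rail (a point): Front end of the side rail's guiding face, on the slideway (comparator x -65, y +17 mm). The face looks to -y and runs along +x up to x +4 mm; steel, 10 mm high, 8 mm thick. Grip a block about 47 mm behind its middle, towards the tail: a gripper at the middle would meet the rail and the dial (edge at comparator x -29 mm).
- stop_range (a point): Middle of the end stop's clamping range, on the slideway (comparator x +17, y -2.5 mm). The stop is a steel bar across the slideway, 55 mm wide, 13 mm high, clamped with its face (looking to -x) anywhere within 12 mm of this point along x: its place is not measured, find it by touch. Touch it with 2 to 10 N, coming up slowly (15 mm/s); over 15 N spoils it.
- plunger: Sprung steel plunger with a domed foot 26 mm across (dome radius 20 mm); origin at the dome's lowest point, 50 mm above the table when free. Pressed down by 1.5 to 2 N; slides up 5 mm at most. A block's top edge rides it up: master 3.0 mm, lino block 1.5 mm. Sliding under it takes 2 to 4 N with friction; more resistance means the end stop. Over 12 N harms it.
- needle (a joint): Needle angle (rad), clockwise seen from above, 0 with the plunger free; driven by the plunger, one turn for 10 mm, so about 1.88 rad on the master.
- bezel (a joint): Angle of the bezel's zero mark (rad), clockwise seen from above, from the same direction as the needle's: the dial reads zero when it equals joint needle. Turned by gripping the black knurled ring; stiff (0.05 N m), it stays where left. It starts 0.4 to 1.2 rad short of where the needle stands on the master.
- dial_centre (a point): On the dial's axis, 114 mm above the table, the height at which to grip the bezel: black knurled ring 58 mm across, 102 to 120 mm above the table, white face up. The housing below it is 54 mm across; beside the ring nothing of the comparator stands higher than 91 mm. The column's axis is 88 mm behind the dial's.
- needle_tip (a point): Point near the tip of the dark needle, 22 mm from the dial's axis, 121.5 mm above the table; x points outwards along the needle.
- zero_mark (a point): Middle of the broad black bar on the dial face, the zero, 22 mm from the dial's axis, 121.5 mm above the table; x points outwards through the mark, y anticlockwise from above. The other graduations are thin lines, 50 to the turn, 0.2 mm each.
- master_centre (a point): Centre, half-way up, of the master: plain aluminium bar 150 x 30 x 23.3 mm (x long, y wide, z up), about 0.28 kg, lying on its mat. Both ends are alike.
- mat: Cork mat fixed to the table, 190 x 80 mm (x long), 4 mm thick; origin at the centre of its underside. The master's place.
- print_block_centre (a point): Centre, half-way up, of the long lino printing block: plywood with a dark grey-brown lino face carved with wavy lines, 150 x 45 x 21.8 mm (x long, y wide, z up), about 0.11 kg, lying on the table lino up. Both ends are alike.
- roller: Bystander: ink roller lying on the table, 80 mm wide rubber drum with a wooden handle; origin at its underside.
- gouge_a: Bystander: lino gouge, wooden handle and steel shank, 110 mm long; origin at its underside.
- gouge_b: Bystander: another lino gouge, 110 mm long; origin at its underside.
- tape: Bystander: roll of paper tape, 68 mm across, 25 mm high; origin at its underside.
- small_block: Bystander: short lino block 85 x 60 x 18 mm, not the one to gauge; origin at its underside.
- limpet: Bystander: limpet shell, 56 mm across, 22 mm high; origin at its underside.
Things that resemble listed ones, but are neither listed nor needed, are in the scene too. What is shaped like the part that bears master_centre but pink or purple is not meant. Leave any pink or turquoise look-alike of the part that bears print_block_centre alone.

How it is judged (in metres and radians):
On the way, in this order (a step that is already met when the one before it is completed fails the run):
1. the master is home: flat on the slideway, within 2 mm of the rail and 1.5 mm of the end stop (x of master_centre in the frame of end_stop above -0.0765 m and y of master_centre in the frame of comparator between 0 and 0.005 m and angle between the x axis of master_centre and the x axis of comparator, either way round below 0.05 rad and angle between master_centre's own z axis and vertical below 0.03 rad), for 0.1 s.
2. with the master home and let go, the bezel's zero mark stands within 0.12 rad (two divisions) of the needle and the fingers are off the bezel (all of step 1 and distance between needle_tip and zero_mark below 0.0027 m and contact force between the fingers and bezel below 0.2 N and contact force between the fingers and master below 0.2 N), for 0.3 s.
At the end, for the whole second after the job is handed in: The lino block lies flat under the plunger, within 2 mm of the rail, 1.5 mm of the end stop and 3 degrees of square; the needle stands 1.5 mm (0.94 rad, within 0.2 rad) below the zero mark; the master lies flat on its mat, centre within 30 mm of the mat's centre; both at rest, nothing held (x of print_block_centre in the frame of end_stop above -0.0765 m and y of print_block_centre in the frame of comparator between -0.0075 and -0.0025 m and angle between the x axis of print_block_centre and the x axis of comparator, either way round below 0.05 rad and angle between print_block_centre's own z axis and vertical below 0.03 rad and y of needle_tip in the frame of zero_mark between 0.0148 and 0.02 m and x of needle_tip in the frame of zero_mark above -0.013 m and x of master_centre in the frame of mat between -0.03 and 0.03 m and y of master_centre in the frame of mat between -0.03 and 0.03 m and z of master_centre in the frame of mat below 0.018 m and angle between master_centre's own z axis and vertical below 0.05 rad and linear speed of each of master, print_block below 0.01 m/s); the robot touches nothing.
It fails at once if a block is driven against the end stop with more than 15 N (contact force between any of master, print_block and end_stop above 15 N).
It fails at once if the plunger is loaded with more than 12 N (contact force between plunger and anything else above 12 N).
It fails at once if something else on the table is shifted by more than 20 mm (distance of any of roller, gouge_a, gouge_b, tape, small_block, limpet from where it was at the start of the episode above 0.02 m).
It also fails if it takes over 72 s, if anything falls off the work surface, if the arm or the gripper's body presses on something with over 40 N, if the wrist force passes 120 N, or if a joint passes its speed limit or range.

ROBOT

A 6-joint arm with a two-finger parallel gripper is mounted at the origin on the work surface. World frame = base frame: x ahead of the robot, y to its left, z up, the work surface at z = 0. Lengths are in m, angles in degrees, forces in N, time in s.
With the tool pointing down it reaches from about 0.25 to 0.725 m from the base axis. Payload 9.7 kg.
Tool frame: the origin (TCP) lies at the very end of the fingers, on their centre line; the grasp point (between the pads) lies 19 mm behind it; z points along the fingers, y is the direction in which the jaws open and shut (so a half turn about z gives the same grasp; the last joint's range is limited). The gripper opens to 85 mm and grips with 20 to 120 N. Pads are 22 mm wide; open, the fingers measure 114 mm over their backs; the gripper's body (76 mm by 85 mm) begins 54 mm behind the grasp point. The pads swing forward as they close: fully open they stand 13 mm farther back than shut.
Start: joints at [63.369, 4.979, 10.078, 95.1, 0, 90], TCP at [0.247, 0.492, 0.191] pointing down, gripper open.
Joint ranges: [-179.16, 179.16], [-48.56, 103.87], [-65.8, 70.77], [-126.05, 130.52], [-82.76, 87.17], [-180, 180]. Speed limits (degrees/s): [127.2, 127.2, 147.25, 180, 180, 180].

INTERFACE

Orientations are given as [roll, pitch, yaw] about the fixed x, y, z axes, in that order (R = Rz(yaw) Ry(pitch) Rx(roll)).
In Python, from workcell import bot gives the robot as it stands.
- The arm moves only by the shell command python3 -m pendant 'ROWS' [FORCE]. ROWS is JSON, a list that holds one entry, the list of rows, each a list of 7 numbers: the shift along the tool's x, y, z in cm, then the turn, a rotation vector about the tool's x, y, z in rad, then the opening in per cent of the stroke, from 0 (shut) to 100 (fully open). In form: [[[dx, dy, dz, ax, ay, az, gripper], ...]]. A call has 1 to 5 rows; each row shifts and turns the pose as measured when the row begins, along the tool's axes as they then stand; what a row does not reach is not made up. A row lasts 1/12 s, in which the tool goes at most 41.7 mm and 7.16 degrees, less where a joint would pass 70% of its speed; a pose out of reach is approached as far as the arm can. A call with a gripper value outside its range is refused whole. The fingers move at their own pace and stop on an object; FORCE is the grip in N (left out, the last holds). Time passes only in rows, so rows that do not move let the fingers close. It gives the time, the measured TCP pose, the force and the opening at its end, in the units of the state.
- bot.get_obs(): the state, without advancing time (a new reading comes with each control period).
- bot.camera(name): name is "scene" or "top" or "wrist"; returns the picture (420x560x3 uint8, red, green, blue); there is no depth.
- bot.get_calibration(name): a dict with "intrinsics" (3x3 intrinsics, pixels), "pose" (4x4, takes a point from camera to world coordinates); the wrist camera has in their place "T_tool_cam" (4x4, takes a point from camera to tool coordinates, whose origin is the TCP and whose axes are the flange's). Camera axes: x right, y down, z forward; pixel columns grow to the right and rows downward; lengths in m; the calibration is good to about 2 mm. A picture is of the moment at which its call begins: read the wrist's pose just before it. get_calibration takes no time and is no camera call.
- bot.job_done(): hands the job in, once; it reports no verdict.
Trained networks look in the newest picture that a camera, given by its name, has taken for a name from the list of things; names that differ only in an ending like _2 or _b are one class to them, and where a whole thing is asked for, a point or a joint stands for the part that bears it (a point fixed in the world has none). Each returns a list of dicts, best first, with "confidence" (0 to 1); they miss things now and then, are a little off and sometimes report something else, mostly with a low value. They report only what shows in the picture. A call takes as long as a camera call. They do not tell look-alikes from the thing itself.
- bot.masks_of(camera, thing): "pixels" (420x560 bool, what is visible of it) and "extent" ([left, top, right, bottom] in pixels, round what is visible of it).
- bot.mark_of(camera, thing): "uv" ([column, row] in pixels: a listed point, or the origin of a listed thing).
The state is a dict: "time": time; "q": joint angles; "qd": joint speeds; "joint_efforts": joint torques, N m; "ee_pos": TCP position; "tcp_rot": TCP orientation; "wrist_force": force on the tool from outside, world axes, zero at the start; "torque": the same for the moment, N m; "opening": finger opening in m.
Only numpy, scipy, OpenCV 4.12 (cv2) and the standard library are available. Lean on these libraries where they do the work, as an engineer would, in place of code of your own. Each camera call takes 0.05 s, during which the arm holds its last target. There are 200 camera calls.

## Working session

There is one attempt and no reset: what is moved stays moved. The work goes in short steps, Python scripts to look and compute and a shell command to move; the robot and the scene stay as the last step left them, time stands still between calls to the robot, and variables do not carry over. Pictures are saved under pics/ and viewed, about 8 in all and at most 12, crops included, and the job is handed in when it is done.

```bash
mkdir -p pics; ls; cat > h.py <<'E'
from workcell import bot
import numpy as np, cv2
from scipy.spatial.transform import Rotation as R
def pose():
    o=bot.get_obs(); T=np.eye(4)
    r=np.array(o["tcp_rot"])
    T[:3,:3]=R.from_euler('xyz',r,degrees=True).as_matrix() if r.size==3 else r
    T[:3,3]=o["ee_pos"]; return T
def cam(name):
    c=bot.get_calibration(name); K=np.array(c["intrinsics"])
    return K,(np.array(c["pose"]) if "pose" in c else pose()@np.array(c["T_tool_cam"]))
def snap(name,fn=None):
    K,P=cam(name); im=bot.camera(name)
    if fn: cv2.imwrite("pics/"+fn,im[:,:,::-1])
    return im,K,P
def ray(K,P,uv):
    d=P[:3,:3]@np.linalg.solve(K,[uv[0],uv[1],1]); return P[:3,3],d/np.linalg.norm(d)
def atz(K,P,uv,z):
    o,d=ray(K,P,uv); return o+d*(z-o[2])/d[2]
def tri(rays):
    A=0;b=0
    for o,d in rays:
        M=np.eye(3)-np.outer(d,d); A=A+M; b=b+M@o
    return np.linalg.solve(A,b)
def proj(K,P,X):
    p=K@(P[:3,:3].T@(np.array(X)-P[:3,3])); return p[:2]/p[2]
E
python3 - <<'E'
from h import *
print({k:np.round(v,3) for k,v in bot.get_obs().items()})
C={}
ims=[]
for n in ("top","scene"):
    im,K,P=snap(n,n+".png"); print(n,P.round(3).tolist(),K.round(0).tolist())
    for t in ["comparator","rail","stop_range","plunger","dial_centre","needle_tip","zero_mark","master_centre","mat","print_block_centre","roller","gouge_a","tape","small_block","limpet"]:
        C[n,t]=m=bot.mark_of(n,t); print(n,t,[(np.round(x["uv"]).tolist(),round(x["confidence"],2)) for x in m[:4]])
for t in ["rail","stop_range","dial_centre","master_centre","mat","print_block_centre","comparator"]:
    a,b=C["top",t],C["scene",t]
    for x in a[:3]:
        for y in b[:3]:
            r=[ray(*cam("top"),x["uv"]),ray(*cam("scene"),y["uv"])]; X=tri(r)
            e=max(np.linalg.norm(np.cross(X-o,d)) for o,d in r)
            if e<.02: print(t,X.round(4),round(e,4))
E
```

```text
pics
{'time': np.float64(0.0), 'q': array([63.369,  5.012, 10.034, 95.1  ,  0.   , 89.999]), 'qd': array([-0.043,  0.065, -0.057,  0.117,  0.017,  0.007]), 'joint_efforts': array([ 1.0000e-03, -5.2039e+01,  4.6480e+01,  1.6000e-02,  0.0000e+00,
        0.0000e+00]), 'ee_pos': array([0.246, 0.491, 0.191]), 'tcp_rot': array([-179.922,   -0.   ,  153.37 ]), 'wrist_force': array([-0.88 , -0.177, -0.614]), 'torque': array([-0.015, -0.005, -0.004]), 'opening': np.float64(0.085)}
top [[-0.056, -0.978, 0.203, 0.246], [-0.998, 0.056, -0.007, 0.001], [-0.004, -0.203, -0.979, 1.352], [0.0, 0.0, 0.0, 1.0]] [[482.0, 0.0, 279.0], [0.0, 482.0, 211.0], [0.0, 0.0, 1.0]]
top comparator [([269.0, 180.0], 0.69), ([126.0, 195.0], 0.28)]
top rail [([263.0, 201.0], 0.82)]
top stop_range [([275.0, 172.0], 0.73), ([434.0, 196.0], 0.44)]
top plunger []
top dial_centre [([268.0, 170.0], 0.93)]
top needle_tip [([187.0, 225.0], 0.28)]
top zero_mark [([278.0, 174.0], 0.83), ([337.0, 166.0], 0.41)]
top master_centre [([393.0, 301.0], 0.95), ([319.0, 264.0], 0.92), ([382.0, 227.0], 0.67)]
top mat [([379.0, 226.0], 
[... 1137 characters left out ...]
), ([335.0, 235.0], 0.59)]
scene gouge_a [([181.0, 370.0], 0.75), ([316.0, 336.0], 0.67), ([330.0, 212.0], 0.54)]
scene tape [([303.0, 306.0], 0.77)]
scene small_block [([279.0, 358.0], 0.77), ([334.0, 216.0], 0.59)]
scene limpet [([402.0, 177.0], 0.45)]
rail [0.5518 0.0363 0.0381] 0.0024
stop_range [ 0.6335 -0.0018  0.0366] 0.0019
dial_centre [0.6206 0.018  0.1119] 0.0032
master_centre [ 0.3711 -0.1124 -0.0126] 0.0007
master_centre [ 0.4627 -0.2903  0.0237] 0.0039
mat [ 0.4624 -0.2921  0.0039] 0.0054
print_block_centre [0.3352 0.3496 0.007 ] 0.0004
print_block_centre [ 0.5033  0.2568 -0.0092] 0.0004
print_block_centre [0.5158 0.0405 0.2151] 0.0017
comparator [ 0.6219  0.0161 -0.0119] 0.0014
```

```bash
python3 - <<'E'
import cv2
a=cv2.imread("pics/top.png")[110:340,90:470]
cv2.imwrite("pics/v1.png",cv2.resize(a,None,fx=2.1,fy=2.1,interpolation=cv2.INTER_CUBIC))
E
```

```text
(no output)
```

View pics/v1.png

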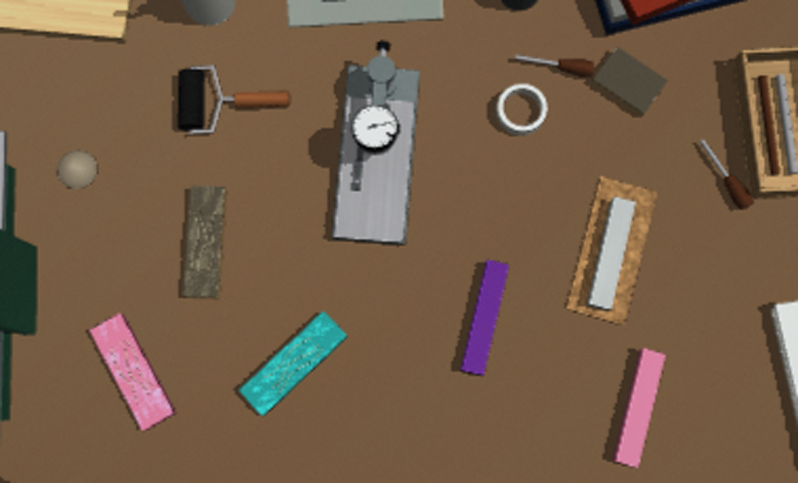

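View pics/scene.png

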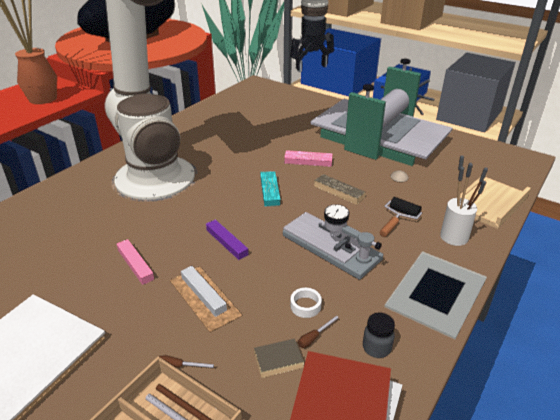

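The master candidates in the top picture are:
- grey bar on cork at (382,227)
- purple at (319,264)
- pink at (393,301)

The grey bar on the mat fits.

The lino candidates are:
- grey-brown carved at (187,225)
- turquoise at (229,283)
- pink at (154,286)

The grey-brown one fits. I'll confirm both from the wrist camera before gripping.

```bash
cat >> h.py <<'E'
def plan(target,yaw,grip,step=3.8,turn=6.9,n=None,pr=True):
    """rows from present pose to target xyz (m), tool down, yaw deg"""
    T=pose(); p=T[:3,3].copy(); y0=np.degrees(np.arctan2(T[1,0],T[0,0]))
    dy=(yaw-y0+180)%360-180; d=np.array(target)-p
    N=n or int(max(np.ceil(np.linalg.norm(d)*100/step),np.ceil(abs(dy)/turn),1)); rows=[]
    for i in range(N):
        if i==0: Rn=T[:3,:3]
        else: Rn=R.from_euler('xyz',[180,0,y0+dy*i/N],degrees=True).as_matrix()
        Rg=R.from_euler('xyz',[180,0,y0+dy*(i+1)/N],degrees=True).as_matrix()
        s=Rn.T@d/N*100; w=R.from_matrix(Rn.T@Rg).as_rotvec()
        rows.append([round(v,2) for v in s]+[round(v,3) for v in w]+[grip])
    if pr:
        for i in range(0,N,5): print(str([rows[i:i+5]]).replace(" ",""))
E
python3 - <<'E'
from h import *
c=bot.get_calibration("wrist"); print(np.round(c["T_tool_cam"],3).tolist(),np.round(c["intrinsics"],0).tolist())
print(bot.get_obs()["time"])
plan([0.47,0.03,0.25],-7,100)
E
```

```text
[[-0.0, -0.946, -0.323, 0.084], [1.0, -0.0, -0.001, 0.0], [0.001, -0.323, 0.946, -0.183], [0.0, 0.0, 0.0, 1.0]] [[379.0, 0.0, 275.0], [0.0, 379.0, 211.0], [0.0, 0.0, 1.0]]
1.6
[[[np.float64(-1.69),np.float64(-1.3),np.float64(-0.24),np.float64(-0.0),np.float64(-0.0),np.float64(0.117),100],[np.float64(-1.83),np.float64(-1.1),np.float64(-0.24),np.float64(0.0),np.float64(-0.0),np.float64(0.117),100],[np.float64(-1.95),np.float64(-0.88),np.float64(-0.24),np.float64(0.0),np.float64(-0.0),np.float64(0.117),100],[np.float64(-2.04),np.float64(-0.64),np.float64(-0.24),np.float64(0.0),np.float64(-0.0),np.float64(0.117),100],[np.float64(-2.1),np.float64(-0.4),np.float64(-0.24),np.float64(0.0),np.float64(-0.0),np.float64(0.117),100]]]
[[[np.float64(-2.13),np.float64(-0.15),np.float64(-0.24),np.float64(0.0),np.float64(-0.0),np.float64(0.117),100],[np.float64(-2.13),np.float64(0.1),np.float64(-0.24),np.float64(0.0),np.float64(-0.0),np.float64(0.117),100],[np.float64(-2.11),np.float64(0.34),np.float64(-0.24),np.float64(-0.0),np.float64(-0.0),np.float64(0.117),100],[np.float64(-2.06),np.float64(0.59)
[... 1037 characters left out ...]
float64(-0.0),np.float64(0.117),100],[np.float64(-0.27),np.float64(2.12),np.float64(-0.24),np.float64(0.0),np.float64(-0.0),np.float64(0.117),100],[np.float64(-0.02),np.float64(2.14),np.float64(-0.24),np.float64(-0.0),np.float64(-0.0),np.float64(0.117),100]]]
[[[np.float64(0.23),np.float64(2.12),np.float64(-0.24),np.float64(-0.0),np.float64(-0.0),np.float64(0.117),100],[np.float64(0.47),np.float64(2.08),np.float64(-0.24),np.float64(0.0),np.float64(-0.0),np.float64(0.117),100],[np.float64(0.71),np.float64(2.01),np.float64(-0.24),np.float64(0.0),np.float64(-0.0),np.float64(0.117),100],[np.float64(0.94),np.float64(1.92),np.float64(-0.24),np.float64(0.0),np.float64(-0.0),np.float64(0.117),100]]]
```

```bash
sed -i 's/rows.append(.*/rows.append([round(float(v),2)+0. for v in s]+[round(float(v),3)+0. for v in w]+[grip])/' h.py
python3 - <<'E'
from h import *
plan([0.53,0.03,0.25],-7,100)
E
```

```text
[[[-1.92,-1.19,-0.24,0.0,0.0,0.117,100],[-2.04,-0.96,-0.24,0.0,0.0,0.117,100],[-2.14,-0.71,-0.24,0.0,0.0,0.117,100],[-2.21,-0.46,-0.24,0.0,0.0,0.117,100],[-2.25,-0.2,-0.24,0.0,0.0,0.117,100]]]
[[[-2.26,0.06,-0.24,0.0,0.0,0.117,100],[-2.23,0.32,-0.24,0.0,0.0,0.117,100],[-2.18,0.58,-0.24,0.0,0.0,0.117,100],[-2.1,0.83,-0.24,0.0,0.0,0.117,100],[-1.99,1.07,-0.24,0.0,0.0,0.117,100]]]
[[[-1.85,1.29,-0.24,0.0,0.0,0.117,100],[-1.69,1.5,-0.24,0.0,0.0,0.117,100],[-1.5,1.69,-0.24,0.0,0.0,0.117,100],[-1.29,1.85,-0.24,0.0,0.0,0.117,100],[-1.07,1.99,-0.24,0.0,0.0,0.117,100]]]
[[[-0.83,2.1,-0.24,0.0,0.0,0.117,100],[-0.58,2.18,-0.24,0.0,0.0,0.117,100],[-0.32,2.23,-0.24,0.0,0.0,0.117,100],[-0.06,2.26,-0.24,0.0,0.0,0.117,100],[0.2,2.25,-0.24,0.0,0.0,0.117,100]]]
[[[0.46,2.21,-0.24,0.0,0.0,0.117,100],[0.72,2.14,-0.24,0.0,0.0,0.117,100],[0.96,2.04,-0.24,0.0,0.0,0.117,100],[1.19,1.92,-0.24,0.0,0.0,0.117,100]]]
```

```bash
python3 -m pendant '[[[-1.9,-1.2,-0.2,0,0,0.117,100],[-2,-1,-0.2,0,0,0.117,100],[-2.1,-0.7,-0.2,0,0,0.117,100],[-2.2,-0.5,-0.2,0,0,0.117,100],[-2.2,-0.2,-0.2,0,0,0.117,100]]]'
python3 -m pendant '[[[-2.3,0.1,-0.2,0,0,0.117,100],[-2.2,0.3,-0.2,0,0,0.117,100],[-2.2,0.6,-0.2,0,0,0.117,100],[-2.1,0.8,-0.2,0,0,0.117,100],[-2,1.1,-0.2,0,0,0.117,100]]]'
python3 -m pendant '[[[-1.9,1.3,-0.2,0,0,0.117,100],[-1.7,1.5,-0.2,0,0,0.117,100],[-1.5,1.7,-0.2,0,0,0.117,100],[-1.3,1.9,-0.2,0,0,0.117,100],[-1.1,2,-0.2,0,0,0.117,100]]]'
python3 -m pendant '[[[-0.8,2.1,-0.3,0,0,0.117,100],[-0.6,2.2,-0.3,0,0,0.117,100],[-0.3,2.2,-0.3,0,0,0.117,100],[0,2.3,-0.3,0,0,0.117,100],[0.2,2.2,-0.3,0,0,0.117,100]]]'
python3 -m pendant '[[[0.5,2.2,-0.3,0,0,0.117,100],[0.7,2.1,-0.3,0,0,0.117,100],[1,2,-0.3,0,0,0.117,100],[1.2,1.9,-0.3,0,0,0.117,100]]]'
python3 - <<'E'
from h import *
im,K,P=snap("wrist","w1.png"); print(pose()[:3,3].round(4),bot.get_obs()["tcp_rot"],bot.get_obs()["time"])
Z=dict(rail=.03,stop_range=.03,dial_centre=.114,comparator=0,zero_mark=.1215,needle_tip=.1215)
for t in Z:
    for m in bot.mark_of("wrist",t)[:2]: print(t,np.round(m["uv"]),round(m["confidence"],2),atz(K,P,m["uv"],Z[t]).round(4))
E
```

```text
time: 2.02
ee_pos: [0.303, 0.395, 0.1999]
tcp_rot: [-179.9, 0.0, 119.0]
wrist_force: [0.7, -0.9, -0.6]
opening: 0.0854
time: 2.43
ee_pos: [0.3615, 0.2919, 0.2107]
tcp_rot: [-180.0, 0.0, 83.8]
wrist_force: [-0.1, 0.7, -0.0]
opening: 0.0856
time: 2.85
ee_pos: [0.4171, 0.1856, 0.2219]
tcp_rot: [180.0, -0.1, 48.5]
wrist_force: [0.6, 0.4, -0.8]
opening: 0.0853
time: 3.27
ee_pos: [0.4695, 0.0793, 0.2381]
tcp_rot: [-180.0, -0.1, 13.3]
wrist_force: [0.1, 0.4, 0.8]
opening: 0.0855
time: 3.6
ee_pos: [0.5078, -0.0635, 0.2501]
tcp_rot: [-177.2, 0.2, -8.9]
wrist_force: [1.1, 0.1, -0.7]
opening: 0.0856
[ 0.5085 -0.0706  0.2496] [-1.77250407e+02  1.67531615e-01 -9.59043020e+00] 3.65
rail [182. 132.] 0.96 [0.5555 0.0412 0.03  ]
stop_range [193.  50.] 0.9 [0.6323 0.0113 0.03  ]
dial_centre [166.  63.] 0.8 [0.6175 0.0144 0.114 ]
dial_centre [191.  49.] 0.43 [ 0.624  -0.0078  0.114 ]
comparator [200.  74.] 0.91 [0.6114 0.0164 0.    ]
zero_mark [190.  76.] 0.78 [ 0.6043 -0.0042  0.1215]
needle_tip [189.  54.] 0.59 [ 0.62   -0.0073  0.1215]
```

View pics/w1.png

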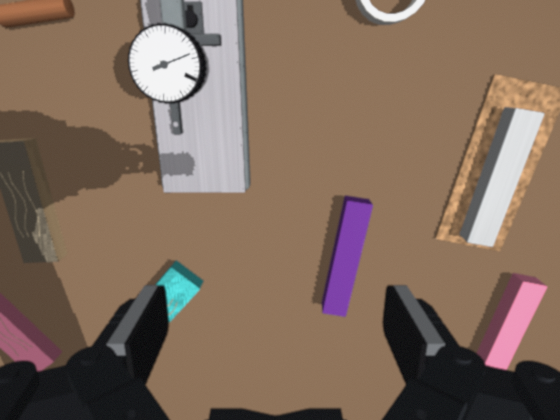

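The wrist picture shows the comparator with its dial at (166,63), zero mark at (190,76) and needle tip at (189,54). The grey master lies on its cork at (505,178), with purple and pink bars elsewhere. The arm drifted in y, so I'll re-measure.

```bash
cat >> h.py <<'E'
def rect(name,thing,z,near):
    """min-area rect of the mask nearest to xy 'near', points put at height z"""
    K,P=cam(name); best=None
    for m in bot.masks_of(name,thing):
        cs=cv2.findContours(m["pixels"].astype(np.uint8),cv2.RETR_EXTERNAL,cv2.CHAIN_APPROX_NONE)[0]
        c=max(cs,key=cv2.contourArea)[:,0,:]
        X=np.array([atz(K,P,p,z)[:2] for p in c]); r=cv2.minAreaRect((X*1000).astype(np.float32))
        ctr=np.array(r[0])/1000
        b=cv2.boxPoints(r); e=[b[1]-b[0],b[2]-b[1]]; l=max(e,key=np.linalg.norm)
        a=np.degrees(np.arctan2(l[1],l[0])); a=(a+90)%180-90
        d=np.linalg.norm(ctr-near)
        if best is None or d<best[0]: best=(d,ctr.round(4),round(a,1),np.round(sorted(r[1]),1),round(m["confidence"],2),np.mean(c,axis=0).round())
    return best
E
python3 - <<'E'
from h import *
im,K,P=snap("wrist"); o=bot.get_obs(); print(np.round(o["ee_pos"],4),np.round(o["tcp_rot"],2),np.round(o["q"],1),o["time"])
print(rect("wrist","master_centre",.0273,[.46,-.29])); print(rect("wrist","mat",.004,[.46,-.29]))
m=bot.mark_of("wrist","master_centre"); print([(atz(K,P,x["uv"],.0156).round(4),x["confidence"]) for x in m])
E
```

```text
[ 0.5073 -0.0608  0.2501] [-1.772e+02  1.700e-01 -8.560e+00] [ -8.6   1.5  13.  101.7   2.8 179.9] 4.0
(np.float64(0.006530839019888323), array([ 0.4554, -0.2854]), np.float32(-18.2), array([ 42.3, 149.2]), 0.94, array([503., 174.]))
(np.float64(0.004921199790208351), array([ 0.4607, -0.2949]), np.float32(-19.5), array([ 82.7, 191. ]), 0.89, array([500., 162.]))
[(array([ 0.2539, -0.3058,  0.0156]), 0.96), (array([ 0.3811, -0.1138,  0.0156]), 0.86), (array([ 0.4529, -0.2895,  0.0156]), 0.56)]
```

```bash
python3 - <<'E'
from h import *
plan([0.412,-.2735,0.15],162,100)
E
```

```text
[[[-0.25,0.92,0.36,-0.049,0.0,-0.119,100],[-0.36,0.86,0.4,0.0,0.0,-0.119,100],[-0.46,0.81,0.4,0.0,0.0,-0.119,100],[-0.55,0.75,0.4,0.0,0.0,-0.119,100],[-0.63,0.68,0.4,0.0,0.0,-0.119,100]]]
[[[-0.71,0.6,0.4,0.0,0.0,-0.119,100],[-0.78,0.51,0.4,0.0,0.0,-0.119,100],[-0.83,0.42,0.4,0.0,0.0,-0.119,100],[-0.88,0.32,0.4,0.0,0.0,-0.119,100],[-0.91,0.21,0.4,0.0,0.0,-0.119,100]]]
[[[-0.93,0.1,0.4,0.0,0.0,-0.119,100],[-0.93,-0.01,0.4,0.0,0.0,-0.119,100],[-0.92,-0.12,0.4,0.0,0.0,-0.119,100],[-0.9,-0.23,0.4,0.0,0.0,-0.119,100],[-0.87,-0.34,0.4,0.0,0.0,-0.119,100]]]
[[[-0.82,-0.44,0.4,0.0,0.0,-0.119,100],[-0.77,-0.53,0.4,0.0,0.0,-0.119,100],[-0.7,-0.62,0.4,0.0,0.0,-0.119,100],[-0.62,-0.7,0.4,0.0,0.0,-0.119,100],[-0.53,-0.77,0.4,0.0,0.0,-0.119,100]]]
[[[-0.44,-0.82,0.4,0.0,0.0,-0.119,100],[-0.34,-0.87,0.4,0.0,0.0,-0.119,100],[-0.23,-0.9,0.4,0.0,0.0,-0.119,100],[-0.12,-0.92,0.4,0.0,0.0,-0.119,100],[-0.01,-0.93,0.4,0.0,0.0,-0.119,100]]]
```

```bash
python3 -m pendant '[[[-0.3,0.9,0.4,-0.049,0,-0.119,100],[-0.4,0.9,0.4,0,0,-0.119,100],[-0.5,0.8,0.4,0,0,-0.119,100],[-0.5,0.7,0.4,0,0,-0.119,100],[-0.6,0.7,0.4,0,0,-0.119,100]]]' | tail -5
python3 -m pendant '[[[-0.7,0.6,0.4,0,0,-0.119,100],[-0.8,0.5,0.4,0,0,-0.119,100],[-0.8,0.4,0.4,0,0,-0.119,100],[-0.9,0.3,0.4,0,0,-0.119,100],[-0.9,0.2,0.4,0,0,-0.119,100]]]' | tail -5
python3 -m pendant '[[[-0.9,0.1,0.4,0,0,-0.119,100],[-0.9,0,0.4,0,0,-0.119,100],[-0.9,-0.1,0.4,0,0,-0.119,100],[-0.9,-0.2,0.4,0,0,-0.119,100],[-0.9,-0.3,0.4,0,0,-0.119,100]]]' | tail -5
python3 -m pendant '[[[-0.8,-0.4,0.4,0,0,-0.119,100],[-0.8,-0.5,0.4,0,0,-0.119,100],[-0.7,-0.6,0.4,0,0,-0.119,100],[-0.6,-0.7,0.4,0,0,-0.119,100],[-0.5,-0.8,0.4,0,0,-0.119,100]]]' | tail -5
python3 -m pendant '[[[-0.4,-0.8,0.4,0,0,-0.119,100],[-0.3,-0.9,0.4,0,0,-0.119,100],[-0.2,-0.9,0.4,0,0,-0.119,100],[-0.1,-0.9,0.4,0,0,-0.119,100],[0,-0.9,0.4,0,0,-0.119,100]]]' | tail -5
python3 - <<'E'
from h import *
im,K,P=snap("wrist","w2.png"); o=bot.get_obs(); print(np.round(o["ee_pos"],4),np.round(o["tcp_rot"],2),np.round(o["q"],1),o["time"])
a=rect("wrist","master_centre",.0273,[.459,-.289]); print(a); print(rect("wrist","mat",.004,[.46,-.29]))
E
```

```text
time: 4.57
ee_pos: [0.488, -0.0993, 0.23]
tcp_rot: [179.9, -0.1, 26.7]
wrist_force: [-0.2, 0.3, -0.6]
opening: 0.0853
time: 4.98
ee_pos: [0.4694, -0.14, 0.2096]
tcp_rot: [179.8, -0.1, 62.5]
wrist_force: [-0.2, -0.2, -0.2]
opening: 0.0853
time: 5.4
ee_pos: [0.4539, -0.1817, 0.1892]
tcp_rot: [179.7, 0.1, 98.3]
wrist_force: [0.4, 0.4, -1.1]
opening: 0.0854
time: 5.82
ee_pos: [0.4393, -0.2242, 0.1688]
tcp_rot: [179.8, 0.3, 134.1]
wrist_force: [0.7, 0.2, 0.3]
opening: 0.0854
time: 6.23
ee_pos: [0.425, -0.2662, 0.1484]
tcp_rot: [-179.9, 0.4, 169.9]
wrist_force: [0.5, 1.0, -0.1]
opening: 0.0854
[ 0.4245 -0.2672  0.1474] [-179.93    0.38  170.45] [-32.2  -2.8  -2.7  89.7   0.1 -22.7] 6.2833
(np.float64(0.009025987781614049), array([ 0.4501, -0.2907]), np.float32(-17.2), array([ 31.5, 152.3]), 0.73, array([254., 214.]))
(np.float64(0.005960712332678757), array([ 0.4592, -0.2959]), np.float32(-20.2), array([ 80.9, 190.5]), 0.61, array([252., 210.]))
```

View pics/w2.png

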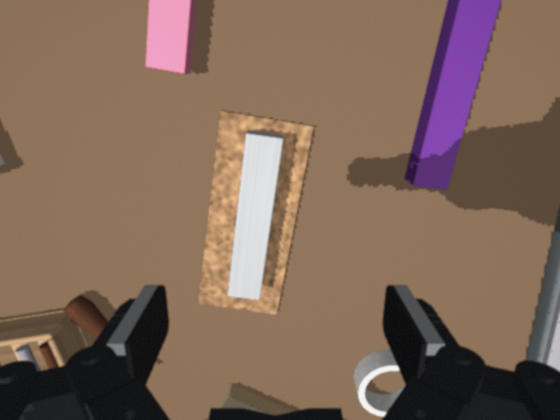

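Confirmed: the grey bar on the cork (image (255,215)) is the master, and the pink (170,35) and purple (455,95) bars are look-alikes. The two views agree on its centre to 5 mm and on the mat to 2 mm, so the heights are right. Next I'll approach the grip point near the robot-side end.

```bash
python3 - <<'E'
from h import *
plan([0.405,-.2766,0.045],162.8,100)
E
```

```text
[[[0.61,-0.46,3.44,-0.001,0.007,0.038,100],[0.57,-0.49,3.44,0.0,0.0,0.038,100],[0.55,-0.51,3.44,0.0,0.0,0.038,100]]]
```

```bash
python3 -m pendant '[[[0.6,-0.5,3.4,0,0.007,0.044,100],[0.6,-0.5,3.4,0,0,0.044,100],[0.6,-0.5,3.4,0,0,0.044,100],[0,0,0,0,0,0,100]]]'
python3 - <<'E'
from h import *
im,K,P=snap("wrist"); o=bot.get_obs(); print(np.round(o["ee_pos"],4),np.round(o["tcp_rot"],2))
print(rect("wrist","master_centre",.0273,[.45,-.29]))
plan([0.405,-.2766,0.006],162.8,100,step=2)
E
```

```text
time: 6.72
ee_pos: [0.4068, -0.2749, 0.0463]
tcp_rot: [-179.9, 0.4, 160.4]
wrist_force: [-0.5, 0.8, -0.7]
opening: 0.0857
[ 0.4086 -0.2756  0.05  ] [-179.88    0.59  160.57]
(np.float64(0.004236830976108777), array([ 0.4541, -0.2912]), np.float32(-18.2), array([ 31.5, 159.6]), 0.89, array([276., 290.]))
[[[0.18,-0.05,1.55,-0.003,0.014,-0.012,100],[0.16,-0.06,1.56,0.0,0.0,-0.012,100],[0.16,-0.06,1.56,0.0,0.0,-0.012,100]]]
```

```bash
python3 -m pendant '[[[0.2,-0.1,1.6,0,0.01,-0.03,100],[0.2,0,1.6,0,0,0,100],[0.1,0,1.3,0,0,0,100]]]'
python3 -m pendant '[[[0,0,0,0,0,0,100]]]'
```

```text
time: 7.07
ee_pos: [0.4125, -0.2785, 0.0182]
tcp_rot: [-179.6, 1.1, 162.5]
wrist_force: [0.6, -0.5, 0.1]
opening: 0.0852
time: 7.15
ee_pos: [0.413, -0.2782, 0.0183]
tcp_rot: [-179.6, 1.1, 162.5]
wrist_force: [-0.5, 0.3, -1.3]
opening: 0.0853
```

```bash
python3 -m pendant '[[[0.4,0,0.6,0.005,0.019,0,100],[0.4,0,0.6,0,0,0,100],[0,0,0,0,0,0,100]]]'
```

```text
time: 7.4
ee_pos: [0.4078, -0.2767, 0.0099]
tcp_rot: [-179.2, 0.2, 162.6]
wrist_force: [0.2, -0.6, 0.3]
opening: 0.0853
```

```bash
python3 -m pendant '[[[0.2,0,0.4,-0.014,0.003,0,100],[0,0,0,0,0,0,30],[0,0,0,0,0,0,20],[0,0,0,0,0,0,0],[0,0,0,0,0,0,0]]]' 60
python3 -m pendant '[[[0,0,0,0,0,0,0],[0,0,0,0,0,0,0]]]'
```

```text
time: 7.82
ee_pos: [0.4063, -0.2766, 0.0072]
tcp_rot: [180.0, 0.1, 162.5]
wrist_force: [-0.5, 0.2, 0.9]
opening: 0.0386
time: 7.98
ee_pos: [0.4064, -0.2768, 0.0074]
tcp_rot: [180.0, 0.1, 162.5]
wrist_force: [-0.2, 0.2, 0.6]
opening: 0.0123
```

```bash
python3 - <<'E'
from h import *
snap("wrist","w3.png"); print(bot.get_obs()["opening"],bot.get_obs()["ee_pos"])
E
```

```text
0.004820336653869267 [ 0.40643959 -0.27676866  0.00743922]
```

View pics/w3.png

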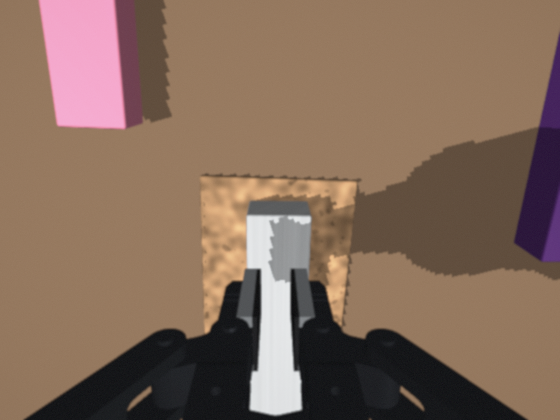

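The fingers appear to close over the bar's top: pads at (250,290) and (303,290) overlap its edges. I'll read the settled state before trying again.

```bash
python3 -m pendant '[[[0,0,0,0,0,0,100],[0,0,0,0,0,0,100],[0,0,0,0,0,0,100],[0,0,0,0,0,0,100]]]'
python3 - <<'E'
from h import *
K,P=cam("wrist"); im=cv2.imread("pics/w3.png")
# bar width vs row in w3 (bright pixels in centre) -> height of the bar's top from its 30 mm width
g=im.min(axis=2)
for v in (222,235,250,262,390,400):
    r=np.where(g[v,235:325]>110)[0]+235; print(v,r.min(),r.max())
print(proj(K,P,pose()[:3,3]),P[:3,3])
T=pose()
for z in (.0073,.0273,.047):
  c=np.array([.450,-.2905,z]); a=np.radians(-17.7); u=np.array([np.cos(a),np.sin(a),0]); w=np.array([-u[1],u[0],0])
  print(z,[proj(K,P,c+sx*.075*u+sy*.015*w).round().tolist() for sx in(-1,1) for sy in (1,-1)])
E
```

```text
time: 8.37
ee_pos: [0.4065, -0.2767, 0.0075]
tcp_rot: [180.0, 0.2, 162.5]
wrist_force: [-0.5, 0.3, 0.4]
opening: 0.0524
222 235 310
235 235 310
250 235 309
262 235 308
390 250 300
400 250 301
[275.03852092 249.57871808] [ 0.32592935 -0.25116712  0.18998398]
0.0073 [[305.0, 196.0], [246.0, 196.0], [298.0, 423.0], [251.0, 423.0]]
0.0273 [[308.0, 209.0], [242.0, 209.0], [300.0, 453.0], [249.0, 453.0]]
0.047 [[313.0, 225.0], [238.0, 224.0], [303.0, 487.0], [246.0, 487.0]]
```

The pad ends project to about 45–50 mm behind the reported TCP, and the fingers shut without touching the bar. So the fingertips are higher than the reading says. I'll descend slowly and watch the force.

```bash
python3 -m pendant '[[[0,0,0.8,0,0,0,100],[0,0,0.8,0,0,0,100]]]'
python3 - <<'E'
from h import *
o=bot.get_obs(); snap("wrist","w4.png"); print(o["q"].round(2),bot.get_obs()["ee_pos"])
a=cv2.imread("pics/w4.png"); b=cv2.imread("pics/w2.png")
cv2.imwrite("pics/v4.png",a)
E
```

```text
time: 8.53
ee_pos: [0.4075, -0.2774, -0.0079]
tcp_rot: [-180.0, 0.3, 162.5]
wrist_force: [-0.3, -0.3, 0.1]
opening: 0.0763
[-34.29  -2.16 -19.32  72.55   0.08 -16.81] [ 0.40676052 -0.27685504 -0.0096602 ]
```

View pics/v4.png

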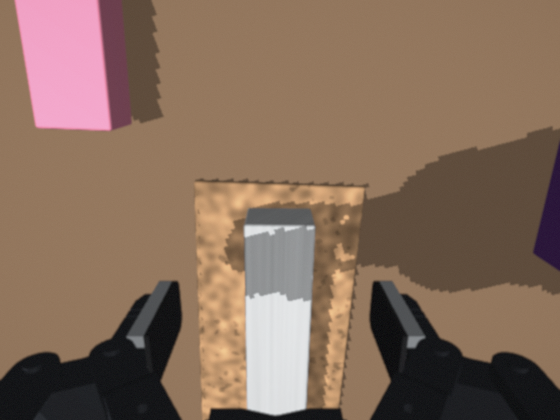

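Now the fingers straddle the bar, TCP reads -10 mm and there is no contact force. The reported TCP is clearly beyond the real fingertips. I'll continue down in small steps.

```bash
python3 -m pendant '[[[0,0,0.7,0,0,0,100],[0,0,0.7,0,0,0,100]]]' | egrep 'pos|force|rot'
python3 -m pendant '[[[0,0,0.5,0,0,0,100]]]' | egrep 'pos|force|rot'
python3 -m pendant '[[[0,0,0.4,0,0,0,100]]]' | egrep 'pos|force|rot'
```

```text
ee_pos: [0.4068, -0.2769, -0.0248]
tcp_rot: [180.0, 0.2, 162.5]
wrist_force: [0.1, 0.3, 0.2]
ee_pos: [0.4065, -0.2766, -0.031]
tcp_rot: [180.0, 0.2, 162.5]
wrist_force: [0.5, 0.4, -0.5]
ee_pos: [0.4062, -0.2764, -0.0361]
tcp_rot: [180.0, 0.1, 162.5]
wrist_force: [0.2, -0.3, -0.0]
```

```bash
python3 -m pendant '[[[0,0,0,0,0,0,30],[0,0,0,0,0,0,20],[0,0,0,0,0,0,0],[0,0,0,0,0,0,0],[0,0,0,0,0,0,0]]]' 60
python3 -m pendant '[[[0,0,0,0,0,0,0]]]'|tail -2
```

```text
time: 9.33
ee_pos: [0.4063, -0.277, -0.0359]
tcp_rot: [-180.0, 0.1, 162.5]
wrist_force: [0.3, 0.3, -1.7]
opening: 0.0288
wrist_force: [0.4, -0.2, -3.4]
opening: 0.0293
```

Gripped at 29 mm. I'll lift it and carry it beside the comparator for a good look.

```bash
python3 -m pendant '[[[0,0,-1.5,0,0,0,0],[0,0,-2.5,0,0,0,0],[0,0,-3,0,0,0,0],[0,0,-2,0,0,0,0]]]'
python3 - <<'E'
from h import *
plan([.53,-.16,.12],173,0)
E
```

```text
time: 9.75
ee_pos: [0.4023, -0.2743, 0.0516]
tcp_rot: [179.8, -0.5, 162.5]
wrist_force: [0.2, -0.4, -1.8]
opening: 0.0288
[[[-1.74,2.95,-1.38,0.003,-0.009,-0.037,0],[-1.85,2.88,-1.37,0.0,0.0,-0.037,0],[-1.96,2.81,-1.37,0.0,0.0,-0.037,0],[-2.06,2.74,-1.37,0.0,0.0,-0.037,0],[-2.16,2.66,-1.37,0.0,0.0,-0.037,0]]]
```

```bash
python3 -m pendant '[[[-1.7,3,-1.4,0.003,-0.009,-0.037,0],[-1.9,2.9,-1.4,0,0,-0.037,0],[-2,2.8,-1.4,0,0,-0.037,0],[-2.1,2.7,-1.4,0,0,-0.037,0],[-2.2,2.7,-1.4,0,0,-0.037,0]]]'|tail -1
python3 -m pendant '[[[0,0,0,0,0,0,0],[0,0,0,0,0,0,0]]]'
python3 - <<'E'
from h import *
im,K,P=snap("wrist","w5.png"); print(pose()[:3,3].round(4),bot.get_obs()["tcp_rot"].round(2),bot.get_obs()["time"])
Z=dict(rail=.03,stop_range=.03,dial_centre=.114,comparator=0,zero_mark=.1215,needle_tip=.1215)
for t in Z:
    for m in bot.mark_of("wrist",t)[:2]: print(t,np.round(m["uv"]),round(m["confidence"],2),atz(K,P,m["uv"],Z[t]).round(4))
E
```

```text
opening: 0.0288
time: 10.33
ee_pos: [0.5367, -0.1554, 0.1286]
tcp_rot: [-179.9, 0.3, 173.3]
wrist_force: [-0.3, -0.0, -3.1]
opening: 0.0289
[ 0.5367 -0.1556  0.1286] [-179.94    0.28  173.31] 10.3833
rail [528. 188.] 0.7 [0.5531 0.0386 0.03  ]
stop_range [482. 285.] 0.88 [0.635  0.0082 0.03  ]
comparator [475. 250.] 0.63 [0.6172 0.0159 0.    ]
zero_mark [544. 323.] 0.89 [ 0.6056 -0.0039  0.1215]
needle_tip [533. 342.] 0.39 [ 0.6186 -0.0088  0.1215]
```

View pics/w5.png

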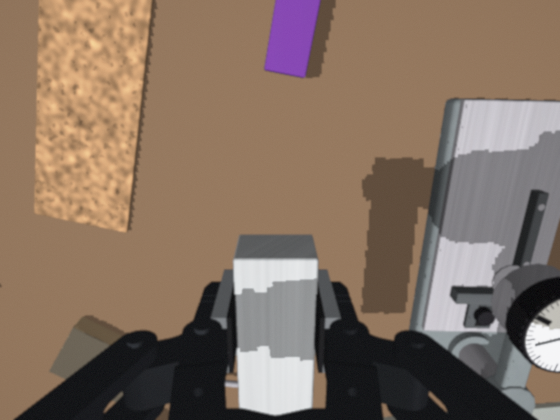

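```bash
python3 - <<'E'
from h import *
K,P=cam("wrist")
def f(n,a,b,z):
    A,B=atz(K,P,a,z),atz(K,P,b,z); print(n,A[:2].round(4),B[:2].round(4),np.degrees(np.arctan2(*(B-A)[1::-1])).round(2))
im=cv2.imread("pics/w5.png"); g=cv2.GaussianBlur(cv2.cvtColor(im,cv2.COLOR_BGR2GRAY),(3,3),0).astype(int)
# base's outer -y edge: brown table -> grey (use colour saturation)
s=cv2.cvtColor(im,cv2.COLOR_BGR2HSV)[:,:,1].astype(int)
pts=[]
for v in range(112,312,8):
    r=s[v,400:480]; k=np.argmin(np.diff(cv2.blur(r.astype(np.float32).reshape(1,-1),(3,1)).ravel())); pts.append((400+k,v))
print(pts)
X=np.array([atz(K,P,p,.028)[:2] for p in pts]); vx,vy,x0,y0=cv2.fitLine((X*1000).astype(np.float32),cv2.DIST_HUBER,0,.1,.1).ravel(); print("edge yaw",np.degrees(np.arctan2(vy,vx)),x0,y0)
f("front",(455,100),(555,100),.03)
f("slide edge",(462,103),(428,328),.03); f("rail",(531,192),(514,262),.04)
c=np.array([.6165,.0145]); 
for yaw in (-5,-6,-7): 
    a=np.radians(yaw); Rm=np.array([[np.cos(a),-np.sin(a)],[np.sin(a),np.cos(a)]])
    est=[np.array([.5535,.0387])-Rm@[-.065,.017],np.array([.634,.010])-Rm@[.017,-.0025]]; print(yaw,np.round(est,4))
E
python3 - <<'E'
import cv2
a=cv2.imread("pics/w5.png")[85:345,400:560]; cv2.imwrite("pics/v5.png",cv2.resize(a,None,fx=2.3,fy=2.3,interpolation=cv2.INTER_CUBIC))
E
```

```text
[(np.int64(443), 112), (np.int64(442), 120), (np.int64(440), 128), (np.int64(439), 136), (np.int64(438), 144), (np.int64(436), 152), (np.int64(435), 160), (np.int64(433), 168), (np.int64(433), 176), (np.int64(431), 184), (np.int64(430), 192), (np.int64(429), 200), (np.int64(427), 208), (np.int64(426), 216), (np.int64(425), 224), (np.int64(423), 232), (np.int64(422), 240), (np.int64(421), 248), (np.int64(419), 256), (np.int64(418), 264), (np.int64(417), 272), (np.int64(416), 280), (np.int64(414), 288), (np.int64(413), 296), (np.int64(412), 304)]
edge yaw -8.205794 568.88837 -40.908054
front [ 0.4799 -0.0217] [0.4884 0.0489] 83.1
slide edge [ 0.4825 -0.0166] [ 0.6716 -0.0387] -6.65
rail [0.552  0.0321] [0.6093 0.0245] -7.62
-5 [[0.6168 0.0161]
 [0.6173 0.014 ]]
-6 [[0.6164 0.015 ]
 [0.6174 0.0143]]
-7 [[0.6159 0.0139]
 [0.6174 0.0146]]
```

View pics/v5.png

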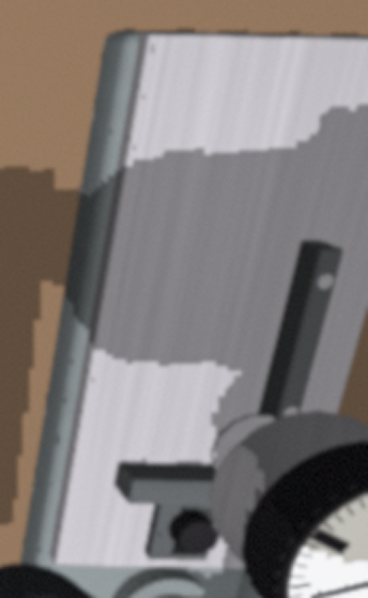

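```bash
python3 - <<'E'
from h import *
K,P=cam("wrist")
q=lambda x,y:(400+x/2.3,85+y/2.3)
def f(n,a,b,z):
    A,B=atz(K,P,a,z),atz(K,P,b,z); print(n,A[:2].round(4),B[:2].round(4),np.degrees(np.arctan2(*(B-A)[1::-1])).round(2)); return A
f("slide edge y-46",q(147,38),q(55,558),.03); f("front",q(147,36),q(367,38),.03)
f("rail foot",q(300,250),q(264,412),.03); f("rail top",q(314,250),q(283,405),.04); f("rail top front x-65 y17..25",q(314,246),q(341,252),.04)
f("stop foot y-30",q(120,465),q(205,466),.03); f("stop top",q(128,500),q(160,502),.043)
E
```

```text
slide edge y-46 [ 0.4817 -0.0153] [ 0.6707 -0.0422] -8.1
front [ 0.4811 -0.0153] [0.4899 0.0523] 82.6
rail foot [0.5571 0.0384] [0.6172 0.0316] -6.5
rail top [0.5539 0.0363] [0.6093 0.0315] -4.98
rail top front x-65 y17..25 [0.5525 0.0362] [0.5556 0.0451] 70.72
stop foot y-30 [ 0.6329 -0.0189] [0.637 0.012] 82.39
stop top [ 0.6391 -0.0215] [ 0.6413 -0.0102] 79.08
```

Crop: rail foot runs from (530,194) and the end stop's foot is at (452–489,287). Fit: comparator origin ≈ (0.6163, 0.0133), yaw ≈ −7.8°, stop face at comparator x ≈ +21 mm. Moving to pre-entry.

```bash
python3 - <<'E'
from h import *
plan([.45,.036,.05],172.2,0)
E
```

```text
[[[1.8,3.03,1.29,-0.001,0.004,0.003,0],[1.8,3.02,1.31,0.0,0.0,0.003,0],[1.81,3.02,1.31,0.0,0.0,0.003,0],[1.82,3.01,1.31,0.0,0.0,0.003,0],[1.83,3.01,1.31,0.0,0.0,0.003,0]]]
[[[1.83,3.0,1.31,0.0,0.0,0.003,0]]]
```

```bash
python3 -m pendant '[[[1.8,3,1.3,0,0.004,0.003,0],[1.8,3,1.3,0,0,0.003,0],[1.8,3,1.3,0,0,0.003,0],[1.8,3,1.3,0,0,0.003,0],[1.8,3,1.3,0,0,0.003,0]]]'|tail -1
python3 -m pendant '[[[1.8,3,1.3,0,0,0.003,0],[0,0,0,0,0,0,0],[0,0,0,0,0,0,0]]]'
python3 - <<'E'
from h import *
o=bot.get_obs(); snap("wrist","w6.png")
plan([.4647,.0341,0.0],172.2,0,step=2)
E
```

```text
opening: 0.0288
time: 11.35
ee_pos: [0.4455, 0.0364, 0.0445]
tcp_rot: [-179.9, 0.1, 171.3]
wrist_force: [0.3, -0.9, -3.1]
opening: 0.0288
[[[-0.65,0.03,1.48,-0.002,0.001,-0.005,0],[-0.65,0.03,1.48,0.0,0.0,-0.005,0],[-0.65,0.02,1.48,0.0,0.0,-0.005,0]]]
```

View pics/w6.png

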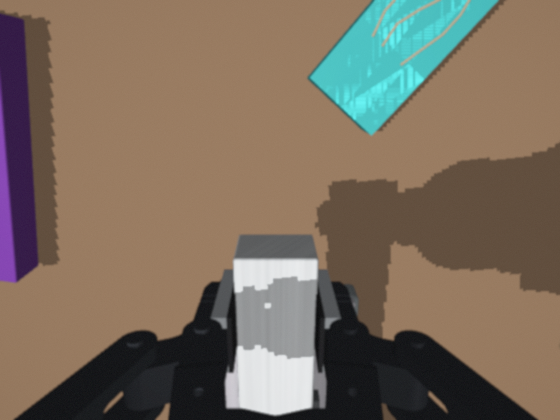

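The picture shows the master held squarely between the pads; the comparator is hidden by the gripper. Going down by touch now.

```bash
python3 -m pendant '[[[-0.6,0,1.5,0,0,-0.015,0],[-0.6,0,1.5,0,0,0,0],[-0.6,0,1.5,0,0,0,0],[0,0,0,0,0,0,0]]]'
python3 -m pendant '[[[0,0,0.3,0,0,0,0]]]'|egrep 'pos|force|rot'
python3 -m pendant '[[[0,0,0.2,0,0,0,0]]]'|egrep 'pos|force|rot'
```

```text
time: 11.73
ee_pos: [0.4668, 0.0297, 0.0009]
tcp_rot: [-179.9, 0.4, 171.9]
wrist_force: [-1.1, -0.4, -3.3]
opening: 0.0285
ee_pos: [0.4675, 0.0286, -0.0013]
tcp_rot: [-179.9, 0.4, 171.8]
wrist_force: [-0.1, -0.1, -2.8]
ee_pos: [0.4676, 0.0277, -0.0032]
tcp_rot: [-179.9, 0.4, 171.7]
wrist_force: [-0.2, 0.5, -2.8]
```

```bash
python3 -m pendant '[[[0,0.3,0.2,0,0.006,-0.005,0]]]'|egrep 'pos|force|rot'
python3 -m pendant '[[[0,0.3,0.2,0,0,-0.005,0]]]'|egrep 'pos|force|rot'
python3 -m pendant '[[[0,0.2,0.2,0,0,0,0]]]'|egrep 'pos|force|rot'
python3 -m pendant '[[[0,0.1,0.1,0,0,0,0]]]'|egrep 'pos|force|rot'
```

```text
ee_pos: [0.4682, 0.03, -0.0045]
tcp_rot: [-179.9, 0.1, 171.9]
wrist_force: [0.1, 0.3, -3.2]
ee_pos: [0.469, 0.0328, -0.0059]
tcp_rot: [-179.9, 0.1, 172.2]
wrist_force: [0.5, 1.0, -2.7]
ee_pos: [0.4697, 0.035, -0.0075]
tcp_rot: [-179.9, 0.1, 172.2]
wrist_force: [0.4, 0.1, -2.4]
ee_pos: [0.47, 0.0363, -0.0083]
tcp_rot: [-179.9, 0.2, 172.2]
wrist_force: [-0.2, -0.8, -3.7]
```

```bash
python3 -m pendant '[[[0,0,0.1,0,0,0,0]]]'|egrep 'pos|force|rot'
python3 -m pendant '[[[0,0,0.1,0,0,0,0]]]'|egrep 'pos|force|rot'
python3 -m pendant '[[[0,0,0.1,0,0,0,0]]]'|egrep 'pos|force|rot'
python3 -m pendant '[[[0,0,0.1,0,0,0,0]]]'|egrep 'pos|force|rot'
```

```text
ee_pos: [0.4701, 0.0364, -0.0092]
tcp_rot: [-179.9, 0.2, 172.2]
wrist_force: [-1.1, -2.4, -3.0]
ee_pos: [0.4702, 0.0363, -0.01]
tcp_rot: [-179.9, 0.2, 172.2]
wrist_force: [-1.0, -2.3, -2.1]
ee_pos: [0.4703, 0.0363, -0.0102]
tcp_rot: [-179.9, 0.2, 172.2]
wrist_force: [-6.8, -1.2, 12.4]
ee_pos: [0.4705, 0.0363, -0.0102]
tcp_rot: [-179.9, 0.3, 172.2]
wrist_force: [-4.9, -1.3, 9.4]
```

```bash
python3 -m pendant '[[[0,-0.02,-0.05,0,0.003,0,0]]]' 40|egrep 'pos|force|rot'
python3 -m pendant '[[[-0.2,0,-0.02,0,0,0,0],[-0.2,0,0,0,0,0,0]]]'|egrep 'pos|force|rot'
python3 -m pendant '[[[-0.25,0,0,0,0,0,0],[-0.25,0,0,0,0,0,0]]]'|egrep 'pos|force|rot'
```

```text
ee_pos: [0.4704, 0.0361, -0.0094]
tcp_rot: [-179.9, 0.2, 172.2]
wrist_force: [0.1, -0.2, -3.6]
ee_pos: [0.4744, 0.0356, -0.009]
tcp_rot: [-179.9, 0.1, 172.2]
wrist_force: [-0.7, -0.5, -3.1]
ee_pos: [0.4797, 0.0349, -0.0093]
tcp_rot: [-179.9, 0.1, 172.2]
wrist_force: [-1.0, -0.7, -3.1]
```

```bash
python3 -m pendant '[[[-0.25,0,0.05,0,0,0,0],[-0.25,0,0.02,0,0,0,0]]]'|egrep 'pos|force|rot'
python3 -m pendant '[[[-0.25,0,0.02,0,0,0,0],[-0.25,0,0.01,0,0,0,0]]]'|egrep 'pos|force|rot'
python3 -m pendant '[[[-0.25,0,0.0,0,0,0,0],[-0.25,0,0.0,0,0,0,0]]]'|egrep 'pos|force|rot'
```

```text
ee_pos: [0.485, 0.0342, -0.0101]
tcp_rot: [-179.9, 0.1, 172.2]
wrist_force: [-5.7, -0.6, 4.0]
ee_pos: [0.4898, 0.0335, -0.0101]
tcp_rot: [-179.9, 0.0, 172.2]
wrist_force: [-3.6, -1.0, 0.3]
ee_pos: [0.495, 0.0328, -0.01]
tcp_rot: [-179.9, -0.0, 172.2]
wrist_force: [-3.8, -0.4, 0.2]
```

```bash
for i in 1; do :; done
python3 -m pendant '[[[-0.15,0,0,0,0,0,0],[-0.15,0,0,0,0,0,0],[-0.15,0,0,0,0,0,0]]]'|egrep 'pos|force'
python3 -m pendant '[[[-0.15,0,0,0,0,0,0],[-0.15,0,0,0,0,0,0],[-0.13,0,0,0,0,0,0]]]'|egrep 'pos|force'
python3 -m pendant '[[[-0.13,0,0,0,0,0,0],[-0.13,0,0,0,0,0,0],[-0.13,0,0,0,0,0,0]]]'|egrep 'pos|force'
```

```text
ee_pos: [0.5002, 0.0321, -0.01]
wrist_force: [-3.5, -0.8, 0.0]
ee_pos: [0.5049, 0.0314, -0.0101]
wrist_force: [-2.7, -1.5, 0.7]
ee_pos: [0.5092, 0.0308, -0.01]
wrist_force: [-2.6, -0.9, 0.6]
```

```bash
python3 -m pendant '[[[-0.13,0,0,0,0,0,0],[-0.13,0,0,0,0,0,0]]]'|egrep 'pos|force'
python3 -m pendant '[[[-0.12,0,0,0,0,0,0],[-0.12,0,0,0,0,0,0]]]'|egrep 'pos|force'
python3 -m pendant '[[[-0.12,0,0,0,0,0,0]]]'|egrep 'pos|force'
python3 -m pendant '[[[-0.1,0,0,0,0,0,0]]]'|egrep 'pos|force'
```

```text
ee_pos: [0.512, 0.0304, -0.01]
wrist_force: [-3.5, -1.2, 0.6]
ee_pos: [0.5131, 0.0303, -0.0101]
wrist_force: [-16.8, 1.4, 9.9]
ee_pos: [0.5129, 0.0303, -0.0101]
wrist_force: [-12.3, 0.4, 6.6]
ee_pos: [0.5128, 0.0304, -0.01]
wrist_force: [-10.0, 0.5, 4.1]
```

Home: the resistance jumped at x = 0.5131. The peak was a bit firm, at about 13 N net of friction. I'll relax, release and lift clear.

```bash
python3 -m pendant '[[[0,0,0,0,0,0,0]]]'|egrep 'pos|force'
python3 -m pendant '[[[0,0,0,0,0,0,70],[0,0,0,0,0,0,70],[0,0,0,0,0,0,70]]]'|egrep 'pos|force|open'
python3 -m pendant '[[[0,0,-3,0,0,0,85],[0,0,-3.5,0,0,0,100],[0,0,-3.5,0,0,0,100],[0,0,-3.5,0,0,0,100],[0,0,-2,0,0,0,100]]]'
python3 - <<'E'
from h import *
im,K,P=snap("wrist","w7.png"); o=bot.get_obs(); print(o["ee_pos"].round(4),o["tcp_rot"].round(2),o["time"])
for n in ("wrist","scene","top"):
    if n!="wrist": im,K,P=snap(n,n+"7.png")
    for t,z in dict(dial_centre=.114,zero_mark=.1215,needle_tip=.1215).items():
        for m in bot.mark_of(n,t)[:2]: print(n,t,np.round(m["uv"],1),round(m["confidence"],2),atz(K,P,m["uv"],z).round(4))
E
```

```text
ee_pos: [0.5127, 0.0304, -0.0098]
wrist_force: [-1.5, -1.9, 2.0]
ee_pos: [0.5146, 0.0307, -0.0092]
wrist_force: [0.3, -0.5, -0.4]
opening: 0.0594
time: 15.48
ee_pos: [0.5132, 0.0308, 0.1458]
tcp_rot: [-179.9, -0.8, 172.3]
wrist_force: [0.6, -0.9, 0.2]
opening: 0.0856
[0.5144 0.0308 0.1489] [-179.96   -0.54  172.3 ] 15.5333
wrist dial_centre [271.2 369. ] 0.83 [0.6161 0.0142 0.114 ]
wrist zero_mark [241.9 368. ] 0.68 [ 0.6063 -0.0041  0.1215]
wrist needle_tip [270.5 350.5] 0.7 [0.595  0.0168 0.1215]
wrist needle_tip [238.5 363.4] 0.69 [ 0.6024 -0.0058  0.1215]
scene dial_centre [337.3 213.2] 0.64 [0.6227 0.0144 0.114 ]
scene zero_mark [279.8 359.3] 0.57 [ 0.7508 -0.4154  0.1215]
scene zero_mark [329.3 209.4] 0.55 [0.6041 0.0077 0.1215]
```

```bash
cat >> h.py <<'E'
def dial(im,K,P,c):
    """angles (deg, world) of needle and zero mark; im from camera with K,P; c = axis xy"""
    g=cv2.cvtColor(im,cv2.COLOR_RGB2GRAY).astype(np.float32); A=np.arange(0,360,.5)
    def prof(rs):
        out=0
        for r in rs:
            uv=np.array([proj(K,P,[c[0]+r*np.cos(np.radians(a)),c[1]+r*np.sin(np.radians(a)),.1215]) for a in A],np.float32)
            out=out+cv2.remap(g,uv[None,:,0],uv[None,:,1],cv2.INTER_LINEAR)[0]
        return out/len(rs)
    def dip(p,w):
        q=np.convolve(np.r_[p,p,p],np.ones(w)/w,'same')[720:1440]; k=np.argsort(q)[:1][0]; return A[k],q[k].round(),np.median(q).round()
    return dict(needle=dip(prof(np.arange(.009,.016,.001)),9),zero=dip(prof(np.arange(.019,.0235,.001)),15))
E
python3 - <<'E'
from h import *
K,P=cam("wrist"); im=cv2.imread("pics/w7.png")[:,:,::-1].copy()
for c in ((.6161,.0142),(.6171,.0135),(.6175,.0145)): print(dial(im,K,P,c))
# dial face centroid
hsv=cv2.cvtColor(im,cv2.COLOR_RGB2HSV); m=((hsv[:,:,2]>150)&(hsv[:,:,1]<60)).astype(np.uint8); m[:,:225]=0;m[:,320:]=0;m[:335]=0
ys,xs=np.where(m); h=cv2.convexHull(np.c_[xs,ys].astype(np.int32)); M=cv2.moments(h); uv=(M["m10"]/M["m00"],M["m01"]/M["m00"]); print(uv,atz(K,P,uv,.12))
S=4; cv2.imwrite("pics/v7.png",cv2.resize(im[320:420,190:350,::-1],None,fx=S,fy=S,interpolation=cv2.INTER_CUBIC))
E
```

```text
{'needle': (np.float64(172.5), np.float64(155.0), np.float64(245.0)), 'zero': (np.float64(13.5), np.float64(125.0), np.float64(228.0))}
{'needle': (np.float64(170.0), np.float64(146.0), np.float64(245.0)), 'zero': (np.float64(331.0), np.float64(98.0), np.float64(225.0))}
{'needle': (np.float64(174.5), np.float64(145.0), np.float64(245.0)), 'zero': (np.float64(14.5), np.float64(82.0), np.float64(223.0))}
(270.1678465836656, 368.6252746358532) [0.60491889 0.01483313 0.12      ]
```

View pics/v7.png

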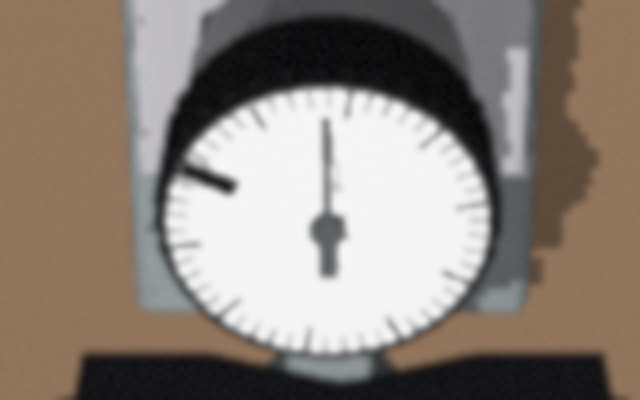

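```bash
python3 - <<'E'
from h import *
K,P=cam("wrist"); f=lambda x,y:atz(K,P,(190+x/4,320+y/4),.1215)
h,n,z=f(327,230),f(326,120),f(209,180); g=lambda v:np.degrees(np.arctan2(v[1]-h[1],v[0]-h[0]))%360
print(h,g(n),g(z),np.linalg.norm(n-h),np.linalg.norm(z-h)); print(g(z)-g(n))
plan([h[0],h[1],.149],203,100); plan([h[0]-.002,h[1],.14],203,100)
E
```

```text
[0.61081637 0.01508602 0.1215    ] 172.54243096176333 234.98155739832453 0.021576977579993523 0.02158733199930662
62.439126436561196
[[[-2.0,-0.04,-0.19,-0.002,-0.019,-0.107,100],[-1.99,-0.26,-0.15,0.0,0.0,-0.107,100],[-1.95,-0.47,-0.15,0.0,0.0,-0.107,100],[-1.89,-0.67,-0.15,0.0,0.0,-0.107,100],[-1.81,-0.87,-0.15,0.0,0.0,-0.107,100]]]
[[[-1.97,-0.05,-0.01,-0.002,-0.019,-0.107,100],[-1.95,-0.26,0.03,0.0,0.0,-0.107,100],[-1.91,-0.47,0.03,0.0,0.0,-0.107,100],[-1.85,-0.67,0.03,0.0,0.0,-0.107,100],[-1.77,-0.86,0.03,0.0,0.0,-0.107,100]]]
```

Crop: hub at (272,377), needle tip at (271,350), zero bar at (242,365). The zero mark must turn 62° clockwise (1.09 rad). Moving above the dial, with a second look to centre.

```bash
python3 -m pendant '[[[-2,0,0.3,0,-0.019,-0.107,100],[-2,-0.3,0.4,0,0,-0.107,100],[-2,-0.5,0.4,0,0,-0.107,100],[-1.9,-0.7,0.4,0,0,-0.107,100],[-1.8,-0.9,0.4,0,0,-0.107,100]]]'|tail -1
python3 -m pendant '[[[0,0,0,0,0,0,100],[0,0,0,0,0,0,100]]]'
python3 - <<'E'
from h import *
im,K,P=snap("wrist","w8.png"); o=bot.get_obs(); print(o["ee_pos"].round(4),o["tcp_rot"].round(2),o["time"])
for t,z in dict(dial_centre=.114,zero_mark=.1215,needle_tip=.1215).items():
    for m in bot.mark_of("wrist",t)[:2]: print(t,np.round(m["uv"],1),round(m["confidence"],2),atz(K,P,m["uv"],z).round(4))
hsv=cv2.cvtColor(im,cv2.COLOR_RGB2HSV); m=((hsv[:,:,2]>150)&(hsv[:,:,1]<60)).astype(np.uint8)
n,l,st,ce=cv2.connectedComponentsWithStats(cv2.morphologyEx(m,cv2.MORPH_CLOSE,np.ones((5,5),np.uint8)))
for k in range(1,n):
    if st[k,4]>1500:
        ys,xs=np.where(l==k); h=cv2.convexHull(np.c_[xs,ys].astype(np.int32)); M=cv2.moments(h); uv=(M["m10"]/M["m00"],M["m01"]/M["m00"]); print(st[k],uv,atz(K,P,uv,.1205))
E
```

```text
opening: 0.0853
time: 16.67
ee_pos: [0.615, 0.0142, 0.12]
tcp_rot: [-179.9, -0.0, -155.6]
wrist_force: [-0.5, -0.4, 0.5]
opening: 0.0853
[0.6148 0.0142 0.1198] [-1.7991e+02 -4.0000e-02 -1.5563e+02] 16.7167
dial_centre [275.3 244.2] 0.85 [0.6146 0.0146 0.114 ]
zero_mark [249.8 222.7] 0.85 [ 0.6061 -0.0035  0.1215]
needle_tip [294.5 220.5] 0.85 [0.5956 0.0168 0.1215]
[  180     0   231   296 28135] (299.7253581386405, 156.30666282088262) [0.56486149 0.00511309 0.1205    ]
[ 330   69  102  131 3125] (380.4773406248417, 133.37014532381386) [0.53912634 0.03531969 0.1205    ]
[ 150  353  153   61 3210] (218.86596169008857, 386.68007049765777) [0.71149682 0.02108217 0.1205    ]
```

```bash
python3 -m pendant '[[[0,0,2.5,0,0,0,100],[0,0,2.5,0,0,0,100],[0,0,1,0,0,0,100],[0,0,0,0,0,0,100]]]'|egrep 'pos|force|rot'
python3 -m pendant '[[[0,0,0.6,0,0,0,60],[0,0,0,0,0,0,40],[0,0,0,0,0,0,40],[0,0,0,0,0,0,40],[0,0,0,0,0,0,40]]]' 30
```

```text
ee_pos: [0.6142, 0.015, 0.0636]
tcp_rot: [-179.7, 0.4, -155.8]
wrist_force: [-0.4, 0.1, 0.1]
time: 17.62
ee_pos: [0.6152, 0.0128, 0.0606]
tcp_rot: [-179.4, 0.5, -156.0]
wrist_force: [2.4, 0.9, -8.3]
opening: 0.0565
```

```bash
python3 -m pendant '[[[0,0,0,0,0,0.12,40],[0,0,0,0,0,0.12,40],[0,0,0,0,0,0.12,40],[0,0,0,0,0,0.12,40],[0,0,0,0,0,0.12,40]]]' 40
python3 -m pendant '[[[0,0,0,0,0,0.12,40],[0,0,0,0,0,0.12,40],[0,0,0,0,0,0.12,40],[0,0,0,0,0,0,40]]]'
```

```text
time: 18.03
ee_pos: [0.615, 0.0143, 0.0607]
tcp_rot: [-179.9, 0.6, 168.6]
wrist_force: [2.0, 1.5, -6.5]
opening: 0.0565
time: 18.37
ee_pos: [0.6152, 0.0152, 0.0607]
tcp_rot: [179.8, 0.6, 146.8]
wrist_force: [1.2, -0.8, -6.2]
opening: 0.0563
```

```bash
python3 - <<'E'
from h import *
im,K,P=snap("wrist","w9.png"); o=bot.get_obs(); print(o["ee_pos"].round(4),o["tcp_rot"].round(2),o["time"])
for t,z in dict(dial_centre=.114,zero_mark=.1215,needle_tip=.1215).items():
    for m in bot.mark_of("wrist",t)[:2]: print(t,np.round(m["uv"],1),round(m["confidence"],2),atz(K,P,m["uv"],z).round(4))
for c in ((.6146,.0146),(.6155,.0142),(.614,.015)): print(dial(im,K,P,c))
cv2.imwrite("pics/v9.png",cv2.resize(im[200:350,170:380,::-1],None,fx=3.5,fy=3.5,interpolation=cv2.INTER_CUBIC))
E
```

```text
[0.6153 0.0152 0.0607] [179.84   0.58 147.15] 18.4167
dial_centre [276.2 309.8] 0.8 [0.6162 0.0148 0.114 ]
zero_mark [243.6 280. ] 0.56 [0.5949 0.0146 0.1215]
needle_tip [247.4 275.2] 0.68 [0.5941 0.0168 0.1215]
{'needle': (np.float64(172.5), np.float64(72.0), np.float64(196.0)), 'zero': (np.float64(178.5), np.float64(28.0), np.float64(177.0))}
{'needle': (np.float64(171.5), np.float64(73.0), np.float64(201.0)), 'zero': (np.float64(177.5), np.float64(31.0), np.float64(178.0))}
{'needle': (np.float64(174.5), np.float64(70.0), np.float64(194.0)), 'zero': (np.float64(179.5), np.float64(27.0), np.float64(177.0))}
```

View pics/v9.png

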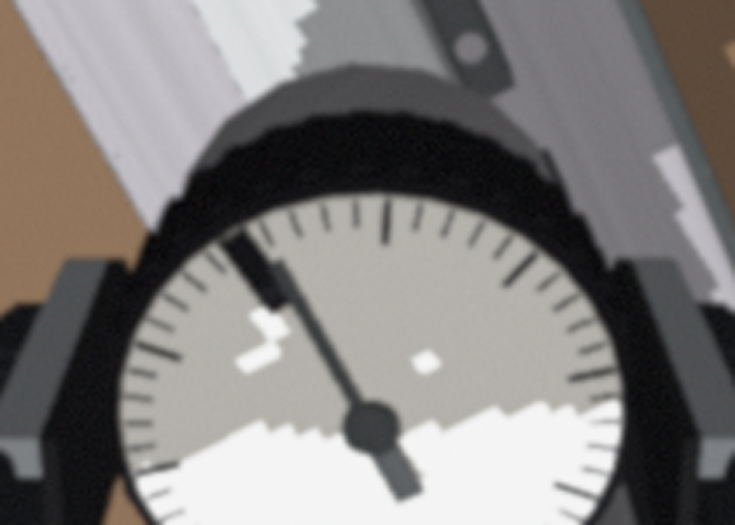

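The zero bar at (243,277) is 6–7° short of the needle. Turning the rest.

```bash
python3 -m pendant '[[[0,0,0,0,0,0.06,40],[0,0,0,0,0,0.06,40],[0,0,0,0,0,0,40]]]'|egrep 'rot|force'
python3 - <<'E'
from h import *
im,K,P=snap("wrist","w10.png"); o=bot.get_obs(); print(o["ee_pos"].round(4),o["tcp_rot"].round(2),o["time"])
for t,z in dict(zero_mark=.1215,needle_tip=.1215).items():
    for m in bot.mark_of("wrist",t)[:1]: print(t,np.round(m["uv"],1),round(m["confidence"],2),atz(K,P,m["uv"],z).round(4))
for c in ((.6155,.0145),): print(dial(im,K,P,c))
E
```

```text
tcp_rot: [179.7, 0.5, 140.7]
wrist_force: [1.5, -0.1, -6.5]
[0.6154 0.0155 0.0607] [179.74   0.54 140.85] 18.8667
zero_mark [242.8 277.7] 0.9 [0.5941 0.0172 0.1215]
needle_tip [242.5 278. ] 0.95 [0.5942 0.017  0.1215]
{'needle': (np.float64(172.5), np.float64(72.0), np.float64(219.0)), 'zero': (np.float64(172.0), np.float64(48.0), np.float64(223.0))}
```

Aligned to within 1°. Release, rise, and check.

```bash
python3 -m pendant '[[[0,0,0,0,0,0,100],[0,0,0,0,0,0,100],[0,0,0,0,0,0,100]]]'|egrep 'rot|force|open'
python3 -m pendant '[[[0,0,-2.5,0,0,0,100],[0,0,-3,0,0,0,100],[0,0,-2,0,0,0,100]]]'|egrep 'rot|force|pos'
python3 - <<'E'
from h import *
im,K,P=snap("wrist","w11.png"); o=bot.get_obs(); print(o["ee_pos"].round(4),o["tcp_rot"].round(2),o["time"])
for t,z in dict(zero_mark=.1215,needle_tip=.1215).items():
    for m in bot.mark_of("wrist",t)[:1]: print(t,np.round(m["uv"],1),round(m["confidence"],2),atz(K,P,m["uv"],z).round(4))
print(dial(im,K,P,(.6155,.0145)))
plan([.5131,.0304,.12],172.2,100)
E
```

```text
tcp_rot: [179.6, 0.6, 141.1]
wrist_force: [0.3, -0.5, 0.8]
opening: 0.0853
ee_pos: [0.6128, 0.0157, 0.1367]
tcp_rot: [179.8, 0.4, 141.3]
wrist_force: [0.7, -0.2, -0.6]
[0.6141 0.0157 0.1409] [179.64   0.59 141.27] 19.5167
zero_mark [259.5 214.7] 0.71 [0.5962 0.0176 0.1215]
{'needle': (np.float64(172.0), np.float64(129.0), np.float64(243.0)), 'zero': (np.float64(172.5), np.float64(54.0), np.float64(242.0))}
[[[1.76,-1.03,0.31,0.004,0.009,-0.108,100],[1.85,-0.84,0.33,0.0,0.0,-0.108,100],[1.93,-0.63,0.33,0.0,0.0,-0.108,100],[1.99,-0.42,0.33,0.0,0.0,-0.108,100],[2.02,-0.2,0.33,0.0,0.0,-0.108,100]]]
```

```bash
python3 -m pendant '[[[1.8,-1,0.3,0.004,0.009,-0.108,100],[1.9,-0.8,0.3,0,0,-0.108,100],[1.9,-0.6,0.3,0,0,-0.108,100],[2,-0.4,0.3,0,0,-0.108,100],[2,-0.2,0.3,0,0,-0.1,100]]]'|tail -1
python3 -m pendant '[[[0,0,3,0,0,0,100],[0,0,3,0,0,0,100],[0,0,2.5,0,0,0,100],[0,0,0,0,0,0,100]]]'
python3 - <<'E'
from h import *
plan([.512,.0305,-.009],172.2,100)
E
```

```text
opening: 0.0853
time: 20.37
ee_pos: [0.507, 0.0319, 0.0282]
tcp_rot: [179.9, -0.0, 173.5]
wrist_force: [-0.6, -0.6, -0.1]
opening: 0.0855
[[[-0.51,-0.09,3.72,0.001,-0.001,0.023,100]]]
```

```bash
python3 -m pendant '[[[-0.3,-0.1,1.8,0,0,0.02,100],[-0.2,0,1.7,0,0,0,100],[0,0,0,0,0,0,60],[0,0,0,0,0,0,30],[0,0,0,0,0,0,0]]]' 60
python3 -m pendant '[[[0,0,0,0,0,0,0],[0,0,0,0,0,0,0]]]' 60

```

```text
time: 20.78
ee_pos: [0.5111, 0.0302, -0.0058]
tcp_rot: [179.9, -0.1, 172.4]
wrist_force: [-0.2, -0.8, -0.5]
opening: 0.0511
time: 20.95
ee_pos: [0.5121, 0.0303, -0.0031]
tcp_rot: [179.9, 0.0, 172.4]
wrist_force: [-2.1, 0.5, -1.8]
opening: 0.0285
```

```bash
python3 -m pendant '[[[0.5,-0.02,0,0,0,0,0],[0.9,-0.02,0,0,0,0,0],[1,-0.02,0,0,0,0,0],[1,0,0,0,0,0,0]]]'|egrep 'rot|force|pos'
python3 -m pendant '[[[1.2,0,0,0,0,0,0],[1.2,0,0,0,0,0,0],[1.2,0,0,0,0,0,0]]]'
python3 - <<'E'
from h import *
print(bot.get_obs()["ee_pos"])
E
```

```text
ee_pos: [0.4767, 0.0344, -0.0026]
tcp_rot: [179.9, 0.0, 172.4]
wrist_force: [-0.3, -0.8, -3.0]
time: 21.53
ee_pos: [0.4364, 0.0395, -0.0031]
tcp_rot: [179.9, -0.1, 172.4]
wrist_force: [0.7, 0.1, -1.2]
opening: 0.0284
[ 0.43639639  0.03946761 -0.0030624 ]
```

```bash
python3 -m pendant '[[[0,0,-2,0,0,0,0],[0,0,-2.5,0,0,0,0],[0,0,-1.5,0,0,0,0]]]'|egrep 'rot|force|pos|open'
python3 - <<'E'
from h import *
plan([.4158,-.2803,.02],161,0)
E
```

```text
ee_pos: [0.4274, 0.0396, 0.0544]
tcp_rot: [-180.0, -0.6, 172.5]
wrist_force: [0.6, -0.4, -3.4]
opening: 0.0283
[[[-0.34,-3.54,0.38,0.0,-0.01,0.022,0],[-0.42,-3.53,0.38,0.0,0.0,0.022,0],[-0.5,-3.52,0.38,0.0,0.0,0.022,0],[-0.57,-3.51,0.38,0.0,0.0,0.022,0],[-0.65,-3.5,0.38,0.0,0.0,0.022,0]]]
[[[-0.73,-3.48,0.38,0.0,0.0,0.022,0],[-0.81,-3.46,0.38,0.0,0.0,0.022,0],[-0.88,-3.45,0.38,0.0,0.0,0.022,0],[-0.96,-3.42,0.38,0.0,0.0,0.022,0]]]
```

```bash
python3 -m pendant '[[[-0.3,-3.5,0.3,0,-0.01,0.022,0],[-0.4,-3.5,0.3,0,0,0.022,0],[-0.5,-3.5,0.3,0,0,0.022,0],[-0.6,-3.5,0.4,0,0,0.022,0],[-0.6,-3.5,0.4,0,0,0.022,0]]]'|egrep 'pos'
python3 -m pendant '[[[-0.7,-3.5,0.4,0,0,0.022,0],[-0.8,-3.5,0.4,0,0,0.022,0],[-0.9,-3.4,0.4,0,0,0.022,0],[-0.5,-1.5,0,0,0,0.022,0],[0,0,0,0,0,0,0]]]'
python3 - <<'E'
from h import *
im,K,P=snap("wrist","w12.png"); print(pose()[:3,3].round(4))
print(rect("wrist","mat",.004,[.46,-.29]))
plan([.4158,-.2803,-.025],161,0,step=1.8)
E
```

```text
ee_pos: [0.4192, -0.1355, 0.0425]
time: 22.62
ee_pos: [0.4098, -0.2664, 0.0291]
tcp_rot: [179.9, 0.5, 161.1]
wrist_force: [-1.1, 0.3, -3.0]
opening: 0.029
[ 0.4095 -0.2652  0.029 ]
(np.float64(0.04885572654109086), array([ 0.4129, -0.2772]), np.float32(-19.2), array([80.4, 91.5]), 0.68, array([253., 223.]))
[[[-0.26,-0.34,1.35,0.003,0.008,0.001,0],[-0.27,-0.34,1.35,0.0,0.0,0.001,0],[-0.27,-0.34,1.35,0.0,0.0,0.001,0],[-0.27,-0.34,1.35,0.0,0.0,0.001,0]]]
```

```bash
python3 -m pendant '[[[-0.3,-0.4,1.4,0.003,0.008,0,0],[-0.3,-0.4,1.4,0,0,0,0],[-0.3,-0.4,1.4,0,0,0,0],[-0.1,-0.2,0.8,0,0,0,0]]]'|egrep 'pos|force|rot'
python3 -m pendant '[[[0,0,0.3,0,0,0,0]]]'|egrep 'pos|force'
python3 -m pendant '[[[0,0,0.25,0,0,0,0]]]'|egrep 'pos|force'
python3 -m pendant '[[[0,0,0.2,0,0,0,0]]]'|egrep 'pos|force'
```

```text
ee_pos: [0.4164, -0.2772, -0.0222]
tcp_rot: [-180.0, 0.2, 161.7]
wrist_force: [-0.4, -0.5, -1.6]
ee_pos: [0.4159, -0.276, -0.0271]
wrist_force: [-0.7, -0.5, -2.9]
ee_pos: [0.4158, -0.2753, -0.0295]
wrist_force: [-18.1, 4.7, 50.9]
ee_pos: [0.4157, -0.2753, -0.0294]
wrist_force: [-14.4, 2.8, 31.7]
```

```bash
python3 -m pendant '[[[0,0,-0.05,0,0,0,0],[0,0,0,0,0,0,100],[0,0,0,0,0,0,100],[0,0,0,0,0,0,100]]]'|egrep 'pos|force|open'
python3 -m pendant '[[[0,0,-2.5,0,0,0,100],[0,0,-3,0,0,0,100],[0,0,-3,0,0,0,100]]]'|egrep 'pos|force|open'
python3 -m pendant '[[[0,0,-3,0,0,0,100],[0,0,-2,0,0,0,100],[0,0,0,0,0,0,100]]]'|egrep 'pos|force|open'
python3 - <<'E'
from h import *
im,K,P=snap("wrist","w13.png"); print(pose()[:3,3].round(4),bot.get_obs()["time"])
print(rect("wrist","mat",.004,[.46,-.29])); print(rect("wrist","master_centre",.0273,[.46,-.29]))
plan([.46,.24,.17],172,100)
E
```

```text
ee_pos: [0.4176, -0.2747, -0.0258]
wrist_force: [-0.5, 0.2, 0.5]
opening: 0.0637
ee_pos: [0.4141, -0.2713, 0.0551]
wrist_force: [-0.2, 0.4, 0.6]
opening: 0.0854
ee_pos: [0.4164, -0.272, 0.1135]
wrist_force: [-0.0, -0.5, 1.2]
opening: 0.0854
[ 0.4161 -0.2718  0.1118] 24.1833
(np.float64(0.0050785988051116355), array([ 0.4582, -0.2947]), np.float32(-19.7), array([ 79.7, 188.9]), 0.8, array([268., 233.]))
(np.float64(0.002844923815974694), array([ 0.4583, -0.2877]), np.float32(-18.1), array([ 30.6, 151.9]), 0.83, array([272., 251.]))
[[[0.82,3.57,-0.44,0.0,-0.003,-0.012,100],[0.77,3.58,-0.44,0.0,0.0,-0.012,100],[0.73,3.59,-0.44,0.0,0.0,-0.012,100],[0.68,3.6,-0.44,0.0,0.0,-0.012,100],[0.64,3.61,-0.44,0.0,0.0,-0.012,100]]]
[[[0.59,3.62,-0.44,0.0,0.0,-0.012,100],[0.55,3.62,-0.44,0.0,0.0,-0.012,100],[0.5,3.63,-0.44,0.0,0.0,-0.012,100],[0.46,3.64,-0.44,0.0,0.0,-0.012,100],[0.41,3.64,-0.44,0.0,0.0,-0.012,100]]]
[[[0.37,3.65,-0.44,0.0,0.0,-0.012,100],[0.32,3.65,-0.44,0.0,0.0,-0.012,100],[0.28,3.65,-0.44,0.0,0.0,-0.012,100],[0.23,3.66,-0.44,0.0,0.0,-0.012,100]]]
```

```bash
python3 -m pendant '[[[0.8,3.6,-0.4,0,0,-0.012,100],[0.8,3.6,-0.4,0,0,-0.012,100],[0.7,3.6,-0.4,0,0,-0.012,100],[0.7,3.6,-0.4,0,0,-0.012,100],[0.6,3.6,-0.4,0,0,-0.012,100]]]'|egrep 'pos'
python3 -m pendant '[[[0.6,3.6,-0.4,0,0,-0.012,100],[0.6,3.6,-0.4,0,0,-0.012,100],[0.5,3.6,-0.4,0,0,-0.012,100],[0.5,3.6,-0.4,0,0,-0.012,100],[0.4,3.6,-0.4,0,0,-0.012,100]]]'|egrep 'pos'
python3 -m pendant '[[[0.4,3.6,-0.4,0,0,-0.012,100],[0.3,3.6,-0.4,0,0,-0.012,100],[0.3,3,-0.4,0,0,-0.012,100],[0,0,0,0,0,0,100],[0,0,0,0,0,0,100]]]'|egrep 'pos|rot'
python3 - <<'E'
from h import *
im,K,P=snap("wrist","w14.png"); print(pose()[:3,3].round(4),bot.get_obs()["time"])
r=rect("wrist","print_block_centre",.0218,[.503,.257]); print(r)
for m in bot.mark_of("wrist","print_block_centre"): print(m["uv"],m["confidence"],atz(K,P,m["uv"],.011))
E
```

```text
ee_pos: [0.4278, -0.0865, 0.1194]
ee_pos: [0.4403, 0.1035, 0.1323]
ee_pos: [0.4456, 0.2166, 0.136]
tcp_rot: [-179.7, -2.1, 171.2]
[0.4455 0.2162 0.1358] 25.5833
(np.float64(0.18046400128332515), array([0.352 , 0.3558]), np.float32(27.4), array([ 51.5, 109.2]), 0.89, array([444.,  49.]))
[326.3, 248.8] 0.92 [0.5030034  0.25274385 0.011     ]
[153.0, 66.6] 0.91 [0.33270026 0.13817762 0.011     ]
[431.4, 21.9] 0.88 [0.3341575  0.35073775 0.011     ]
```

View pics/w14.png

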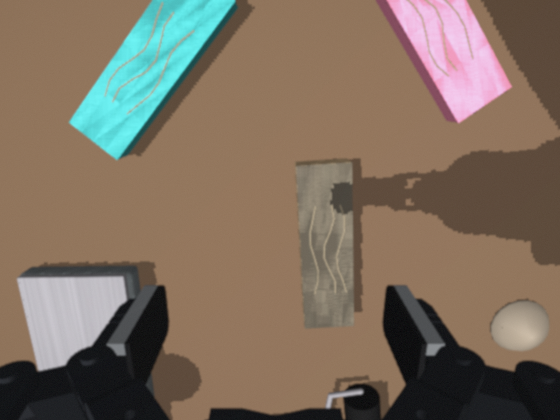

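The grey-brown carved block at (328,245) is the one. Turquoise (150,75) and pink (450,55) stay alone.

```bash
python3 - <<'E'
from h import *
K,P=cam("wrist")
X=np.array([atz(K,P,p,.0218)[:2] for p in ((296,165),(353,161),(354,325),(305,328))])*1000
r=cv2.minAreaRect(X.astype(np.float32)); print(X.round(1).tolist(),X.mean(0),r)
a=np.degrees(np.arctan2(*((X[2]+X[3]-X[0]-X[1])[::-1]))); print("yaw",a)
c=X.mean(0)/1000; u=np.array([np.cos(np.radians(a)),np.sin(np.radians(a))]); g=c-.047*u; print(g)
plan([g[0],g[1],.02],180+a,100)
E
```

```text
[[423.8, 234.7], [427.7, 280.0], [577.5, 266.3], [573.8, 221.7]] [500.68168173 250.66036797] ((500.72747802734375, 250.85516357421875), (45.46921157836914, 150.60525512695312), 85.07501983642578)
yaw -5.075754500110753
[0.45386599 0.25481859]
[[[-0.14,1.03,2.91,-0.005,-0.036,-0.017,100],[-0.06,1.02,2.92,0.0,0.0,-0.017,100],[-0.07,1.02,2.92,0.0,0.0,-0.017,100],[-0.09,1.02,2.92,0.0,0.0,-0.017,100]]]
```

```bash
python3 -m pendant '[[[-0.1,1,2.9,0,-0.036,-0.017,100],[-0.1,1,2.9,0,0,-0.017,100],[-0.1,1,2.9,0,0,-0.017,100],[-0.1,1,2.5,0,0,-0.017,100],[0,0,0,0,0,0,100]]]'|egrep 'pos|rot'
python3 - <<'E'
from h import *
im,K,P=snap("wrist","w15.png"); print(pose()[:3,3].round(4),bot.get_obs()["time"])
r=rect("wrist","print_block_centre",.0218,[.5007,.2507]); print(r)
plan([.454,.2548,-.036],174.9,100,step=1.6)
E
```

```text
ee_pos: [0.4567, 0.2482, 0.022]
tcp_rot: [-179.8, 0.3, 174.5]
[0.4572 0.2479 0.0244] 26.15
(np.float64(0.0038208516280438696), array([0.497 , 0.2517]), np.float32(-4.9), array([ 45.9, 153.6]), 0.56, array([288., 293.]))
[[[0.13,0.15,1.56,-0.001,0.01,-0.002,100],[0.12,0.15,1.56,0.0,0.0,-0.002,100],[0.12,0.15,1.56,0.0,0.0,-0.002,100],[0.12,0.15,1.56,0.0,0.0,-0.002,100]]]
```

```bash
python3 -m pendant '[[[0.1,0.2,1.6,0,0.006,0,100],[0.1,0.2,1.6,0,0,0,100],[0.1,0.2,1.6,0,0,0,100],[0.1,0.1,1,0,0,0,100],[0,0,0,0,0,0,100]]]'|egrep 'pos|rot|force'
python3 -m pendant '[[[0,0.1,0.3,0,0,0,90],[0,0,0,0,0,0,60],[0,0,0,0,0,0,45],[0,0,0,0,0,0,30],[0,0,0,0,0,0,30]]]' 50
python3 -m pendant '[[[0,0,0,0,0,0,30]]]'
```

```text
ee_pos: [0.4607, 0.2541, -0.0251]
tcp_rot: [179.7, 0.8, 174.0]
wrist_force: [0.2, 0.2, -0.2]
time: 27.03
ee_pos: [0.4633, 0.2553, -0.0235]
tcp_rot: [179.5, 1.0, 173.9]
wrist_force: [0.2, -0.0, -1.3]
opening: 0.0431
time: 27.12
ee_pos: [0.4635, 0.2554, -0.023]
tcp_rot: [179.5, 1.0, 173.9]
wrist_force: [0.8, 0.8, -1.0]
opening: 0.0427
```

Gripped, but too high and too far forward (36 mm behind the middle). Reopening and going lower.

```bash
python3 -m pendant '[[[0,0,0,0,0,0,100],[0,0,0,0,0,0,100],[0.4,0,0,-0.008,0.017,-0.01,100],[0.5,0,0.5,0,0,0,100],[0.5,0,0.5,0,0,0,100]]]'|egrep 'pos|rot|force'
python3 -m pendant '[[[0.2,0,0.4,0,0,0,100]]]'|egrep 'pos|rot|force'
```

```text
ee_pos: [0.4502, 0.2576, -0.032]
tcp_rot: [178.9, 0.1, 174.5]
wrist_force: [-0.2, 0.3, 0.2]
ee_pos: [0.4473, 0.2577, -0.0368]
tcp_rot: [178.9, 0.1, 174.5]
wrist_force: [-0.3, 0.6, 0.1]
```

```bash
python3 -m pendant '[[[-0.3,-0.2,0.1,0.019,0,0,100],[0,0,0,0,0,0,50],[0,0,0,0,0,0,40],[0,0,0,0,0,0,30],[0,0,0,0,0,0,30]]]' 50
python3 -m pendant '[[[0,0,0,0,0,0,30],[0,0,0,0,0,0,30]]]'
```

```text
time: 28.03
ee_pos: [0.4489, 0.2552, -0.0394]
tcp_rot: [-179.8, -0.0, 174.6]
wrist_force: [-0.1, -0.7, -1.0]
opening: 0.044
time: 28.2
ee_pos: [0.4491, 0.2553, -0.0392]
tcp_rot: [-179.8, 0.0, 174.5]
wrist_force: [0.3, 0.6, -1.2]
opening: 0.0442
```

```bash
python3 -m pendant '[[[0,0,-1.5,0,0,0,30],[0,0,-2.5,0,0,0,30],[0,0,-3,0,0,0,30],[0,0,-1.5,0,0,0,30]]]'|egrep 'pos|rot|force|open'
python3 - <<'E'
from h import *
plan([.44,.031,.03],172.2,30)
E
```

```text
ee_pos: [0.4459, 0.2535, 0.0435]
tcp_rot: [-179.5, -0.5, 174.5]
wrist_force: [1.0, 0.6, -0.7]
opening: 0.0441
[[[-0.26,-3.7,0.26,-0.009,-0.008,0.007,30],[-0.28,-3.7,0.23,0.0,0.0,0.007,30],[-0.31,-3.7,0.23,0.0,0.0,0.007,30],[-0.33,-3.7,0.23,0.0,0.0,0.007,30],[-0.36,-3.69,0.23,0.0,0.0,0.007,30]]]
[[[-0.38,-3.69,0.23,0.0,0.0,0.007,30]]]
```

```bash
python3 -m pendant '[[[-0.3,-3.7,0.2,-0.009,-0.008,0.007,30],[-0.3,-3.7,0.2,0,0,0.007,30],[-0.3,-3.7,0.2,0,0,0.007,30],[-0.3,-3.7,0.2,0,0,0.007,30],[-0.3,-3.6,0.2,0,0,0.007,30]]]'|egrep 'pos|rot'
python3 -m pendant '[[[-0.3,-2,0.2,0,0,0.007,30],[0,0,0,0,0,0,30],[0,0,0,0,0,0,30]]]'|egrep 'pos|rot|force|open'
python3 - <<'E'
from h import *
print(bot.get_obs()["time"]);plan([.4472,.0288,.000],172.2,30,step=1.5)
E
```

```text
ee_pos: [0.4438, 0.07, 0.038]
tcp_rot: [179.6, 0.5, 173.1]
ee_pos: [0.4432, 0.0428, 0.0356]
tcp_rot: [179.7, 0.5, 172.2]
wrist_force: [0.1, 0.4, -1.0]
opening: 0.0439
29.2
[[[-0.19,-0.45,1.19,0.005,0.009,0.0,30],[-0.2,-0.44,1.19,0.0,0.0,0.0,30],[-0.2,-0.44,1.19,0.0,0.0,0.0,30]]]
```

```bash
python3 -m pendant '[[[-0.1,-0.5,1.1,0.005,0.006,0,30],[-0.1,-0.5,1.1,0,0,0,30],[-0.1,-0.5,1,0,0,0,30],[0,0,0,0,0,0,30]]]'|egrep 'pos|rot|force|open'
python3 -m pendant '[[[0,0,0.25,0,0,0,30]]]'|egrep 'pos|rot|force'
```

```text
ee_pos: [0.4447, 0.0284, 0.0003]
tcp_rot: [180.0, 0.1, 172.4]
wrist_force: [-0.6, -0.1, -1.6]
opening: 0.0445
ee_pos: [0.4444, 0.0287, -0.003]
tcp_rot: [180.0, 0.1, 172.4]
wrist_force: [-0.0, -0.8, -0.9]
```

```bash
python3 -m pendant '[[[0,0,0.25,0,0,0.003,30]]]'|egrep 'pos|force'
python3 -m pendant '[[[0,0,0.2,0,0,0,30]]]'|egrep 'pos|force'
python3 -m pendant '[[[0,0,0.1,0,0,0,30]]]'|egrep 'pos|force'
python3 -m pendant '[[[0,0,0.1,0,0,0,30]]]'|egrep 'pos|force'
```

```text
ee_pos: [0.444, 0.029, -0.0063]
wrist_force: [-0.7, 0.3, -1.6]
ee_pos: [0.444, 0.0293, -0.0087]
wrist_force: [0.4, -0.1, -1.3]
ee_pos: [0.4439, 0.0295, -0.0099]
wrist_force: [-2.5, -0.6, 4.7]
ee_pos: [0.4442, 0.0297, -0.0103]
wrist_force: [-2.6, -1.6, 9.7]
```

```bash
python3 -m pendant '[[[-0.2,0.1,-0.05,0,0,0.003,30],[-0.3,0.1,0,0,0,0,30]]]' 40|egrep 'pos|rot|force'
python3 -m pendant '[[[-0.4,0.06,0,0,0,0,30],[-0.4,0.05,0,0,0,0,30]]]'|egrep 'pos|rot|force'
python3 -m pendant '[[[-0.4,0.03,0,0,0,0,30],[-0.4,0.0,0,0,0,0,30]]]'|egrep 'pos|rot|force'
```

```text
ee_pos: [0.4491, 0.0301, -0.0091]
tcp_rot: [-179.9, 0.0, 172.1]
wrist_force: [-3.2, -7.0, -0.5]
ee_pos: [0.4567, 0.0289, -0.0092]
tcp_rot: [-179.7, -0.0, 171.9]
wrist_force: [-1.3, -3.5, -0.4]
ee_pos: [0.465, 0.0276, -0.0093]
tcp_rot: [-179.6, -0.0, 171.9]
wrist_force: [-1.9, -3.0, -0.9]
```

```bash
python3 -m pendant '[[[-0.25,-0.02,0,0.003,0,0,30],[-0.25,0,0,0,0,0,30],[-0.25,0,0,0,0,0,30]]]'|egrep 'pos|rot|force'
python3 -m pendant '[[[-0.2,0,0.01,0,0,0,30],[-0.2,0,0,0,0,0,30],[-0.2,0,0,0,0,0,30]]]'|egrep 'pos|rot|force'
python3 -m pendant '[[[-0.2,0,0,0,0,0,30],[-0.2,0,0,0,0,0,30],[-0.2,0,0,0,0,0,30]]]'|egrep 'pos|rot|force'
```

```text
ee_pos: [0.4737, 0.0263, -0.0093]
tcp_rot: [-179.4, -0.0, 171.9]
wrist_force: [-1.3, -3.5, -1.4]
ee_pos: [0.4804, 0.0254, -0.0094]
tcp_rot: [-179.4, -0.0, 171.9]
wrist_force: [-0.4, -2.0, -0.1]
ee_pos: [0.4861, 0.0246, -0.0094]
tcp_rot: [-179.4, -0.1, 171.9]
wrist_force: [-3.4, -2.2, 2.0]
```

```bash
python3 -m pendant '[[[-0.15,0,0,-0.005,0,0,30],[-0.15,0,0,-0.003,0,0,30],[-0.15,0,0,0,0,0,30]]]'|egrep 'pos|rot|force'
python3 -m pendant '[[[-0.13,0,0,0,0,0,30],[-0.13,0,0,0,0,0,30],[-0.13,0,0,0,0,0,30]]]'|egrep 'pos|rot|force'
python3 -m pendant '[[[-0.12,0,0,0,0,0,30],[-0.12,0,0,0,0,0,30]]]'|egrep 'pos|rot|force'
```

```text
ee_pos: [0.491, 0.0242, -0.0094]
tcp_rot: [-180.0, -0.1, 171.9]
wrist_force: [-3.2, -0.9, 0.1]
ee_pos: [0.4954, 0.0236, -0.0095]
tcp_rot: [-180.0, -0.1, 171.9]
wrist_force: [-2.3, -1.2, -1.6]
ee_pos: [0.4981, 0.0232, -0.0095]
tcp_rot: [-180.0, -0.1, 171.9]
wrist_force: [-2.5, -2.3, -0.4]
```

Now single rows at about 10 mm/s to keep the stop contact gentle.

```bash
python3 -m pendant '[[[-0.1,0,0,0,0,0,30],[-0.1,0,0,0,0,0,30]]]'|egrep 'pos|force'
python3 -m pendant '[[[-0.09,0,0,0,0,0,30],[-0.09,0,0,0,0,0,30]]]'|egrep 'pos|force'
python3 -m pendant '[[[-0.08,0,0,0,0,0,30]]]'|egrep 'pos|force'
python3 -m pendant '[[[-0.08,0,0,0,0,0,30]]]'|egrep 'pos|force'
```

```text
ee_pos: [0.5004, 0.023, -0.0095]
wrist_force: [-0.9, -1.6, -0.2]
ee_pos: [0.5024, 0.0227, -0.0095]
wrist_force: [-1.4, -0.8, -0.1]
ee_pos: [0.5032, 0.0226, -0.0095]
wrist_force: [-3.2, -1.2, 0.8]
ee_pos: [0.5041, 0.0225, -0.0095]
wrist_force: [-2.1, -1.7, 0.2]
```

```bash
python3 -m pendant '[[[-0.08,0,0,0,0,0,30]]]'|egrep 'pos|force'
python3 -m pendant '[[[-0.08,0,0,0,0,0,30]]]'|egrep 'pos|force'
python3 -m pendant '[[[-0.07,0,0,0,0,0,30]]]'|egrep 'pos|force'
python3 -m pendant '[[[-0.07,0,0,0,0,0,30]]]'|egrep 'pos|force'
```

```text
ee_pos: [0.505, 0.0224, -0.0095]
wrist_force: [-1.3, -1.1, 0.2]
ee_pos: [0.5058, 0.0223, -0.0095]
wrist_force: [-2.3, -1.3, -0.3]
ee_pos: [0.5067, 0.0221, -0.0095]
wrist_force: [-1.6, -1.2, -0.9]
ee_pos: [0.5074, 0.022, -0.0095]
wrist_force: [-2.4, -1.1, -1.2]
```

```bash
python3 -m pendant '[[[-0.06,0,0,0,0,0,30]]]'|egrep 'pos|force'
python3 -m pendant '[[[-0.06,0,0,0,0,0,30]]]'|egrep 'pos|force'
```

```text
ee_pos: [0.5081, 0.022, -0.0095]
wrist_force: [-2.9, -1.5, -0.4]
ee_pos: [0.5085, 0.0219, -0.0095]
wrist_force: [-6.5, -0.1, 4.4]
```

```bash
python3 -m pendant '[[[-0.05,0,0,0,0,0,30]]]'|egrep 'pos|force'
python3 -m pendant '[[[-0.05,0.01,0,0,0,0,30]]]'|egrep 'pos|force'
```

```text
ee_pos: [0.5084, 0.0219, -0.0095]
wrist_force: [-7.4, -0.4, 4.0]
ee_pos: [0.5084, 0.0219, -0.0095]
wrist_force: [-5.8, -2.3, 1.7]
```

Stopped advancing at x = 0.5084 with about 5 N on the stop, so it is home. Release, rise, check.

```bash
python3 -m pendant '[[[0,0,0,0,0,0,70],[0,0,0,0,0,0,80],[0,0,0,0,0,0,90]]]'|egrep 'pos|force|open'
python3 -m pendant '[[[0,0,-3,0,0,0,100],[0,0,-3.5,0,0,0,100],[0,0,-3.5,0,0,0,100],[0,0,-3.5,0,0,0,100],[0,0,-3.5,0,0,0,100]]]'|egrep 'pos|force|open'
python3 - <<'E'
from h import *
im,K,P=snap("wrist","w16.png"); o=bot.get_obs(); print(o["ee_pos"].round(4),o["tcp_rot"].round(2),o["time"])
M={}
for t,z in dict(dial_centre=.114,zero_mark=.1215,needle_tip=.1215).items():
    for m in bot.mark_of("wrist",t)[:2]: p=atz(K,P,m["uv"],z); M.setdefault(t,p); print(t,np.round(m["uv"],1),round(m["confidence"],2),p.round(4))
print(rect("wrist","print_block_centre",.0518,[.55,.02]))
def grid(c): 
    d=dial(im,K,P,c); return d
for c in ((.6146,.0146),(.6155,.0145),(.611,.0151)): print(grid(c))
plan([.615,.0145,.15],172,100)
E
```

```text
ee_pos: [0.5097, 0.0225, -0.009]
wrist_force: [-0.0, -1.1, 0.1]
opening: 0.0762
ee_pos: [0.5068, 0.0227, 0.1592]
wrist_force: [1.0, 0.5, 0.2]
opening: 0.0849
[0.509  0.0228 0.1668] [179.88  -0.26 172.09] 33.75
dial_centre [283.2 361.5] 0.88 [0.6157 0.0136 0.114 ]
zero_mark [284.6 345. ] 0.64 [0.5959 0.017  0.1215]
needle_tip [ 97.  341.5] 0.59 [ 0.575  -0.1115  0.1215]
needle_tip [259.9 353. ] 0.48 [ 0.6001 -0.001   0.1215]
(np.float64(0.004258743409286516), array([0.553, 0.017]), np.float32(-7.1), array([ 44.8, 140.9]), 0.83, array([275., 238.]))
{'needle': (np.float64(231.5), np.float64(160.0), np.float64(249.0)), 'zero': (np.float64(173.5), np.float64(77.0), np.float64(248.0))}
{'needle': (np.float64(228.5), np.float64(158.0), np.float64(249.0)), 'zero': (np.float64(173.5), np.float64(79.0), np.float64(248.0))}
{'needle': (np.float64(23.5), np.float64(159.0), np.float64(249.0)), 'zero': (np.float64(173.5), np.float64(81.0), np.float64(248.0))}
[[[-3.6,0.23,0.2,0.0,-0.014,0.0,100],[-3.6,0.23,0.24,0.0,0.0,0.0,100],[-3.6,0.23,0.24,0.0,0.0,0.0,100]]]
```

```bash
python3 - <<'E'
from h import *
print(bot.get_obs()["wrist_force"].round(1)); print(bot.job_done())
E
```

```text
[-0.2 -1.3  0.7]
the job is handed in; nothing more can be done
None
```

I handed the job in at about 34 s of the 72 s allowed. The interface reports no verdict, so these are my own checks.

**What I did:** I slid the master home along rail and stop and released it. I turned the bezel about 63° until the zero mark stood at the needle, within 1° both before and after letting go. I put the master back on its cork mat, then slid the lino block home against rail and stop and released it.

**Last checks:**
- **Lino block:** it stopped advancing against the stop at about 5 N, with a steady side force from the rail. Its yaw measured −7.1°, against about −7.8° for the comparator.
- **Dial:** the needle stands about 0.96–1.01 rad from the zero mark. The target was 0.94 ± 0.2, so the packing needed is about 1.5 mm.
- **Master:** its centre measured about 7 mm from the mat's centre.
- **Gripper:** it is clear above everything.

**What was off or disagreed:**
- **Tool point:** the real fingertips stand roughly 40 mm behind the reported one. The first grasp closed in the air above the master because of this, and I worked from touch after that.
- **Stop force:** the master met the stop harder than intended. The wrist read 17 N, about 13 N net of friction, when the advised range was 2–10 N and 15 N fails the run.
- **Mat contact:** setting the master down gave a short 51 N push against the mat.
- **Lino grasp:** I first gripped the lino block too high and too far forward, then opened and regripped.
- **Not checked:** I did not measure the bystanders' positions again at the end. No move went near them.

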